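# Find the hidden keyway under a sine-plate slide with a sprung probe

## Task

Fold both sprung-up carton flaps right back past upright and take the sprung plunger probe out of its foam nest. Set it in the slide track of the inclined fixture at the track's left-hand end as seen from the robot's base, then drag it gently towards the other end along the track, without lifting it out, until its plunger snaps down into the hidden notch; stop there and let go, leaving the probe sitting flat in the track with its plunger in the notch. Leave the other items on the bench where they are.

Things in the scene. Friction and masses are not known exactly. Their poses are not given: they have to be found in the camera images.
- carton: Open-topped cardboard carton, fixed to the bench, 160 mm (its x) by 180 mm (its y) outside, 120 mm high, walls and floor 5 mm. Origin: centre of its underside. Two short outer flaps hang outside its -x and +x walls (out to 96 mm from the origin in x, at heights 50 to 121 mm).
- flap_left (a joint): Opening angle (rad) of the flap on the carton's +y wall: 150 mm long (x), 58 mm from hinge to free edge, 4 mm thick. 0 = level over the carton, towards its middle; 1.57 = upright; stop at 2.6, leaning outwards. Starts sprung up at 0.45 to 0.9. Hinge friction 0.04 N m: it stays where it is left. Push it outwards from inside, just above the rim.
- flap_left_hinge (a point): Middle of that flap's hinge line, on the rim: 87.5 mm from the carton's origin along its +y, 120 mm above the bench; the line runs along the carton's x. The free edge rises as the flap opens, to 178 mm above the bench when upright: rise with it so that it does not catch under wide parts of the gripper.
- flap_right (a joint): The same for the mirrored flap on the carton's -y wall; positive = opening upwards and out too.
- flap_right_hinge (a point): Middle of the right flap's hinge line, 87.5 mm from the carton's origin along its -y, 120 mm above the bench.
- nest: Grey foam nest fixed on the carton's floor near its middle, at any yaw within 0.4 rad of the carton's; 50 mm (x) by 60 mm (y), 37 mm high. The probe's shoe stands on its ledge, 30 mm above the nest's underside, inside a 7 mm high rim with 2 mm clearance. Origin: centre of its underside, 5 mm above the bench.
- probe: Loose probe, 0.2 kg, heavy in its foot: steel shoe 30 (x) by 40 (y) by 14 mm high, then a 14 mm round neck up to 28 mm, then a square black handle 20 by 20 mm (sides along x and y) from 28 to 66 mm, a 3 mm button on top. Origin: centre of the shoe's underside, z up through the handle. Starts upright in the nest, aligned with it; a half turn about z makes no difference.
- plunger (a joint): How far in m the probe's spring plunger is pushed up into the shoe: 0 = fully out (8 mm round steel pin with ball end, standing 25 mm out of the shoe's underside, on its axis), 0.014 = stop. Spring: about 0.5 N when out, plus 0.25 N per mm.
- plunger_tip (a point): The lowest point of the plunger's ball end.
- lane: Slide track on the inclined fixture, fixed. Origin: on the track's floor at mid-length and mid-width, 80 mm above the bench. z = floor normal, 24 degrees from vertical, leaning to the fixture's front (the robot); x up the slope; y level along the track, +y = left-hand end seen from the robot. 36 mm wide between 8 mm walls with flared lead-ins (to 13 mm high, 26 mm from the middle), 164 mm long between 8 mm end walls.
- slot_mid (a point): Middle of the 14 mm wide slot along the track's whole floor (same point as the lane's origin). 14 mm under the floor lies a dark bar on which the plunger rides. It has one notch, 12 mm long in y, 19 mm deep, hidden, its centre between y = -41 and +20 mm. Shoe on the floor: plunger pushed in 11 mm on the bar, fully out in the notch. The shoe may hover 1 to 5 mm while dragging.
- track_left (a point): Where to set the probe down: point on the track's floor on its middle line, 52 mm from mid-length, at the left-hand end (lane y = +52 mm). There is never a notch beyond y = +30 mm.
- fixture: The base plate of that fixture, 140 mm (x) by 250 mm (y), 12 mm thick, its origin at the centre of its underside on the bench; the lane's origin is 80 mm straight above it and has the same yaw. Its front (-x) faces the robot.
- ref_ball: Bystander: white 30 mm ball on a thin post with a 56 mm round foot, 127 mm high; origin under the foot.
- cup: Bystander: steel cup, 72 mm wide, 75 mm high; origin under its foot.
- vee_block: Bystander: dark steel vee block, 45 by 60 by 40 mm high; origin under its foot.
Not all that is in view belongs to the job. What is meant by the probe is not yellow, and is the smaller of those in its own colour.

How it is judged:
By the outcome, as a careful person would: the job done as asked, in the order asked, and still so for the second after the job is handed in, with the robot touching nothing.
It also fails if it takes over 66 s, if anything falls off the work surface, if the arm or the gripper's body presses on something with over 40 N, if the wrist force passes 120 N, or if a joint passes its speed limit or range.

## Robot

A 7-joint arm with a two-finger parallel gripper is mounted at the origin on the work surface. World frame = base frame: x ahead of the robot, y to its left, z up, the work surface at z = 0. Lengths are in m, angles in rad, forces in N, time in s.
With the tool pointing down it reaches from about 0.425 to 0.925 m from the base axis. Payload 6.8 kg.
Tool frame: the origin (TCP) lies midway between the tips of the shut fingers; the grasp point (between the pads) lies 19 mm behind it; z points along the fingers, y is the direction in which the jaws open and shut (so a half turn about z gives the same grasp; the last joint's range is limited). The gripper opens to 85 mm and grips with 20 to 120 N. Pads are 22 mm wide; open, the fingers measure 114 mm over their backs; the gripper's body (76 mm by 85 mm) begins 54 mm behind the grasp point. The pads swing forward as they close: fully open they stand 13 mm farther back than shut.
Start: joints at [-0.108, 0.477, 0.022, 1.555, -0.011, 1.109, -0.083], TCP at [0.675, 0, 0.231] pointing down, gripper open.
Joint ranges: [-2.96, 2.96], [-0.34, 2.1], [-1.41, 1.46], [0.24, 2.44], [-1.37, 4.51], [0.17, 1.92], [-2.96, 2.96]. Speed limits (rad/s): [2.39, 2.39, 3.14, 3.14, 3.14, 3.14, 3.14].

## Interface

Orientations are given as a 3x3 rotation matrix whose columns are the frame's x, y, z axes.
In Python, from station import telemetry, camera, camera_params, manip gives the robot as it stands. The module is installed in compiled form; this text tells all that it offers.
- The arm moves only by the tool jog_arm, never from a script. Its arguments are lists of equal length, an entry for each row: "xyz": the shift along the tool's x, y, z in cm, a list of three; "spin": the turn about the tool's z in rad. A call has 1 to 8 rows; each row shifts and turns the commanded pose from where the row before left it, along the tool's axes as they then stand; what a row does not reach is not made up. A row lasts 1/8 s, in which the tool goes at most 62.5 mm and 10.7 degrees, less where a joint would pass 70% of its speed; a pose out of reach is approached as far as the arm can. A call is refused whole if a number of a shift passes 6.25 or a number of a turn 0.188, either way. A call with a gripper value outside its range is refused whole. "fingers" is the opening, from 0 (shut) to 1 (fully open), set as the call begins (left out, the last holds). The fingers move at their own pace and stop on an object; "newtons" is the grip in N (left out, the last holds). Time passes only in rows, so rows that do not move let the fingers close. It gives the time, the measured TCP pose, the force and the opening at its end, in the units of the state.
- telemetry.read_state(): the state, without advancing time (a new reading comes with each control period).
- camera(name): name is "scene" or "side" or "wrist"; returns the picture (400x640x3 uint8, blue, green, red); there is no depth.
- camera_params(name): a dict with "camera_matrix" (3x3 intrinsics, pixels), "D" ([k1, k2, p1, p2, k3] as OpenCV has them; the pictures are not rectified), "extrinsics" (4x4, takes a point from world to camera coordinates). Camera axes: x right, y up, looking along -z (the intrinsics and any distortion apply to the point x, -y, -z); pixel columns grow to the right and rows downward; lengths in m; the calibration is good to about 2 mm. A picture is of the moment at which its call begins: read the wrist's pose just before it. camera_params takes no time and is no camera call; for the wrist camera it gives the pose at the moment of the call.
- manip.job_done(): hands the job in, once; it reports no verdict.
The state is a dict: "t": time; "q": joint angles; "joint_vel": joint speeds; "effort": joint torques, N m; "ee_pos": TCP position; "ee_rot": TCP orientation; "contact_force": force on the tool from outside, world axes, zero at the start; "torque": the same for the moment, N m; "opening": finger opening in m.
Only numpy, scipy, OpenCV 4.12 (cv2) and the standard library are available. Lean on these libraries where they do the work, as an engineer would, in place of code of your own. Each camera call takes 0.05 s, during which the arm holds its last target.

## Working session

There is one attempt and no reset: what is moved stays moved. The work goes in short steps, Python scripts to look and compute and a tool call to move; the robot and the scene stay as the last step left them, time stands still between calls to the robot, and variables do not carry over. Pictures are saved under pics/ and viewed, and the job is handed in when it is done.

Besides the shell and the picture viewer there is one more tool, called as name([rows], argument=value, ...), one row to a line, values as JSON. jog_arm: Moves the arm, as the interface text tells. Its arguments: {"type":"object","properties":{"xyz":{"type":"array"},"spin":{"type":"array"},"fingers":{"type":"number"},"newtons":{"type":"number"}},"required":["xyz","spin"]}

```bash
ls; mkdir -p pics; python3 - <<'E'
from station import telemetry, camera, camera_params
import cv2,numpy as np
s=telemetry.read_state()
for k,v in s.items(): print(k,np.round(v,3).tolist())
for n in("scene","side","wrist"):
    p=camera_params(n); print(n,np.round(p["camera_matrix"],2).tolist(),np.round(p["D"],4).tolist(),np.round(p["extrinsics"],4).tolist())
    cv2.imwrite(f"pics/{n}0.png",camera(n))
E
```

```text
pics
t 0.0
q [-0.108, 0.478, 0.022, 1.556, -0.011, 1.109, -0.083]
joint_vel [0.001, -0.001, -0.001, -0.003, 0.001, -0.0, 0.002]
effort [-0.001, -59.644, 1.608, -28.119, 0.012, 0.009, 0.0]
ee_pos [0.674, -0.0, 0.23]
ee_rot [[-0.0, 1.0, -0.002], [1.0, 0.0, -0.0], [-0.0, -0.002, -1.0]]
contact_force [0.459, -0.18, -0.646]
torque [-0.008, 0.017, 0.084]
opening 0.085
scene [[368.25, 0.0, 315.25], [0.0, 368.25, 201.09], [0.0, 0.0, 1.0]] [-0.0198, 0.0, 0.0, 0.0, 0.0] [[0.2752, 0.9614, 0.0039, -0.1776], [-0.8099, 0.2296, 0.5398, 0.3928], [0.5181, -0.1517, 0.8418, -1.172], [0.0, 0.0, 0.0, 1.0]]
side [[378.13, 0.0, 322.01], [0.0, 378.13, 203.3], [0.0, 0.0, 1.0]] [0.0047, 0.0, 0.0, 0.0, 0.0] [[-0.7872, -0.6166, 0.0095, 0.4481], [0.4641, -0.5822, 0.6676, -0.3287], [-0.4061, 0.53, 0.7445, -0.7123], [0.0, 0.0, 0.0, 1.0]]
wrist [[328.36, 0.0, 321.57], [0.0, 328.36, 200.55], [0.0, 0.0, 1.0]] [-0.0548, 0.0, 0.0, 0.0, 0.0] [[1.0, -0.0002, -0.0017, -0.6743], [-0.0004, 0.9449, -0.3273, 0.0431], [0.0017, 0.3273, 0.9449, -0.3812], [0.0, 0.0, 0.0, 1.0]]
```

View pics/scene0.png

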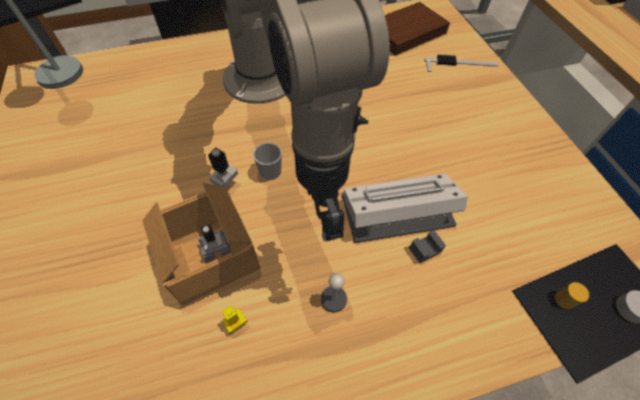

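View pics/side0.png

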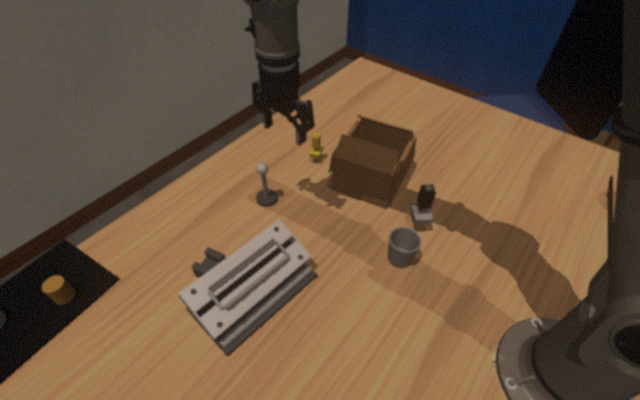

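View pics/wrist0.png

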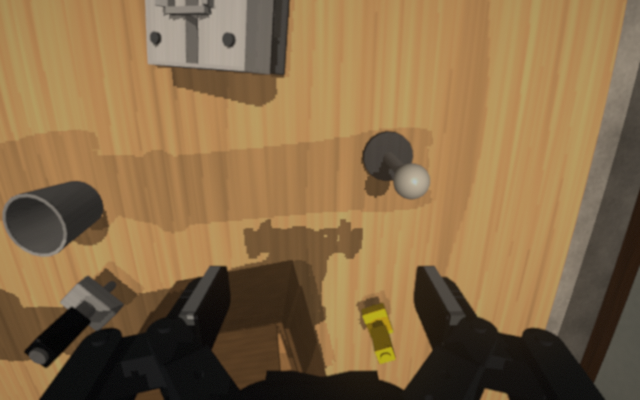

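```bash
cat > h.py <<'E'
import numpy as np,cv2
from station import telemetry,camera,camera_params
F=np.diag([1.,-1,-1])
def proj(p,X):
    E=p["extrinsics"]; X=np.atleast_2d(np.asarray(X,float)); 
    R=F@E[:3,:3]; t=F@E[:3,3]
    return cv2.projectPoints(X.reshape(-1,1,3),cv2.Rodrigues(R)[0],t,p["camera_matrix"],np.array(p["D"]))[0].reshape(-1,2)
def ray(p,uv):
    E=p["extrinsics"]; R=F@E[:3,:3]; t=F@E[:3,3]
    n=cv2.undistortPoints(np.array([[uv]],float),p["camera_matrix"],np.array(p["D"])).ravel()
    return -R.T@t, R.T@np.array([n[0],n[1],1])
def onz(p,uv,z):
    c,d=ray(p,uv); return c+d*(z-c[2])/d[2]
def tri(obs):
    A=np.zeros((3,3));b=np.zeros(3)
    for p,uv in obs:
        c,d=ray(p,uv); d=d/np.linalg.norm(d); P=np.eye(3)-np.outer(d,d); A+=P;b+=P@c
    return np.linalg.solve(A,b)
def crop(img,x0,y0,x1,y1,s,name):
    c=cv2.resize(img[y0:y1,x0:x1],None,fx=s,fy=s,interpolation=cv2.INTER_CUBIC)
    for x in range((x0+9)//10*10,x1,10):
        cv2.line(c,((x-x0)*s,0),((x-x0)*s,6 if x%50 else 14),(0,0,255),1)
        if x%50==0: cv2.putText(c,str(x),((x-x0)*s,24),0,.4,(0,0,255),1)
    for y in range((y0+9)//10*10,y1,10):
        cv2.line(c,(0,(y-y0)*s),(6 if y%50 else 14,(y-y0)*s),(0,0,255),1)
        if y%50==0: cv2.putText(c,str(y),(16,(y-y0)*s),0,.4,(0,0,255),1)
    cv2.imwrite("pics/"+name+".png",c)
E
python3 - <<'E'
from h import *
a=cv2.imread("pics/scene0.png");b=cv2.imread("pics/side0.png")
crop(a,130,140,290,290,5,"c1");crop(b,320,100,450,240,5-1,"c2")
crop(a,330,160,480,270,5,"c3");crop(b,170,210,330,360,4,"c4")
E
```

```text
(no output)
```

View pics/c1.png

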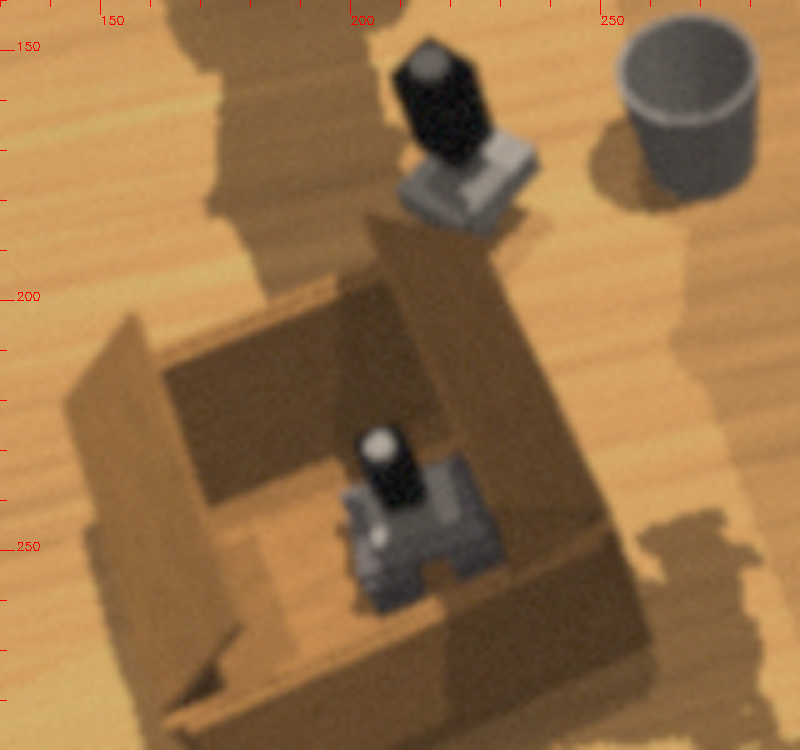

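View pics/c2.png

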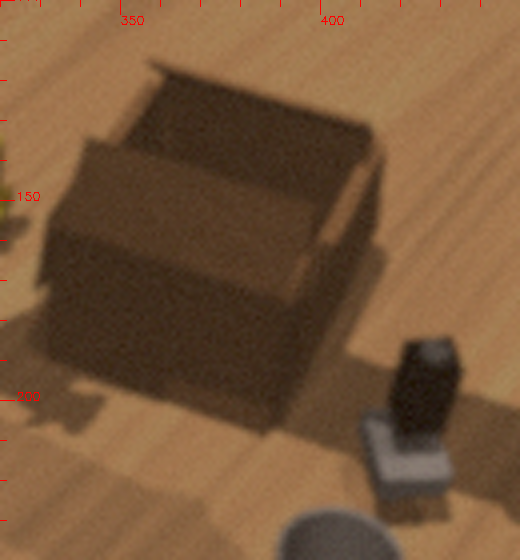

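View pics/c3.png

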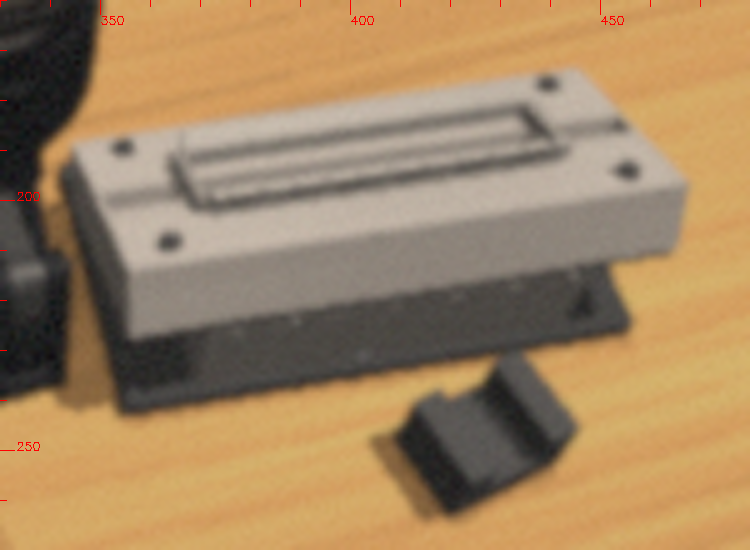

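View pics/c4.png

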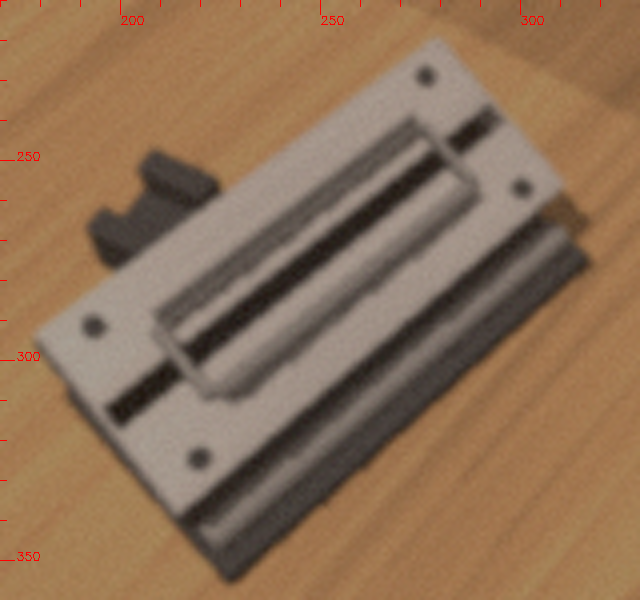

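```bash
cat > fit.py <<'E'
from h import *
from scipy.optimize import least_squares
S=camera_params("scene");D=camera_params("side")
def Rz(a): c,s=np.cos(a),np.sin(a); return np.array([[c,-s,0],[s,c,0],[0,0,1]])
def fit(obs,x0):
    def f(v): return np.concatenate([ (proj(p,Rz(v[2])@np.array(X)+[v[0],v[1],0])[0]-uv) for p,X,uv in obs])
    r=least_squares(f,x0,loss="soft_l1"); return r.x,f(r.x).reshape(-1,2)
E
python3 - <<'E'
from fit import *
# fixture base
obs=[(S,[.07,-.125,0],(354,242)),(S,[.07,.125,0],(455,226)),(D,[-.07,.125,0],(228,355)),(D,[-.07,-.125,.012],(317,275)),(D,[-.07,-.125,0],(317,278))]
v,r=fit(obs[:4],[.65,.2,0]);print("fix",v.round(4),r.round(1).tolist())
H=[((354.5,189.5),(220-0.5,324.5)),((364,208),(300,257)),((439.5,177),(193,291.5)),((455,194),(275,229))]
# scene: 0 -x-y,1 +x-y,2 -x+y,3 +x+y ; side -x-y (300,257), +x-y (276,229), -x+y (219.5,324), +x+y(193,291)
sc=[(354.5,189.5),(364,208),(439.5,177),(455,194)];sd=[(300.3,257),(276.2,229),(219.5,324.5),(193.3,291.5)]
P=np.array([tri([(S,a),(D,b)]) for a,b in zip(sc,sd)]);print(P.round(4)); print("mean",P.mean(0).round(4))
d=(P[2]+P[3]-P[0]-P[1])/2;print("ydir yaw",np.arctan2(-d[0],d[1]),"len",np.linalg.norm(d)); e=(P[1]+P[3]-P[0]-P[2])/2;print("slope",np.degrees(np.arctan2(e[2],np.hypot(*e[:2]))),e, "yaw",np.arctan2(e[1],e[0]))
# carton
obs=[(S,[.08,.09,.12],(252,244)),(S,[.08,-.09,.12],(164,285)),(D,[-.08,.09,0],(387,207)),(D,[.08,.09,0],(331.5,188.5)),(D,[-.075,.0875,.12],(394,174)),(D,[.075,.0875,.12],(334,153))]
v,r=fit(obs,[.65,-.2,0]);print("carton",v.round(4),r.round(1).tolist())
print("button",onz(S,(205.5,229),.104))
for pnm,im in((S,"scene"),(D,"side")):
    a=cv2.imread(f"pics/{im}0.png")
    a=cv2.resize(a,None,fx=4,fy=4,interpolation=cv2.INTER_CUBIC)
    for z in(0,.12):
        q=proj(pnm,[Rz(v[2])@[x,y,z]+[v[0],v[1],0] for x,y in((.08,.09),(.08,-.09),(-.08,-.09),(-.08,.09))])
        cv2.polylines(a,[np.int32(q*4+2)],True,(0,255,0) if z else (255,0,0),1)
    c=a[560:1180,520:1160] if im=="scene" else a[400:880,1280:1800]
    cv2.imwrite(f"pics/ov_{im}.png",c[:600])
E
```

```text
fix [ 0.5753  0.2292 -0.106 ] [[-0.2, 0.4], [-0.0, 0.3], [-0.6, 2.5], [1.1, -1.1]]
[[0.5295 0.1282 0.063 ]
 [0.6019 0.1215 0.0963]
 [0.5508 0.3375 0.0629]
 [0.6229 0.3298 0.096 ]]
mean [0.5763 0.2292 0.0796]
ydir yaw -0.10087427288664527 len 0.20987528853785692
slope 24.536875756382713 [ 0.07226703 -0.0071374   0.03315068] yaw -0.09844504917455237
carton [ 0.5758 -0.2311  0.2223] [[0.4, 0.2], [-1.3, 1.3], [0.3, 1.3], [0.2, 0.7], [-1.4, -0.0], [1.3, 2.9]]
button [ 0.5650221  -0.21329644  0.104     ]
```

View pics/ov_scene.png

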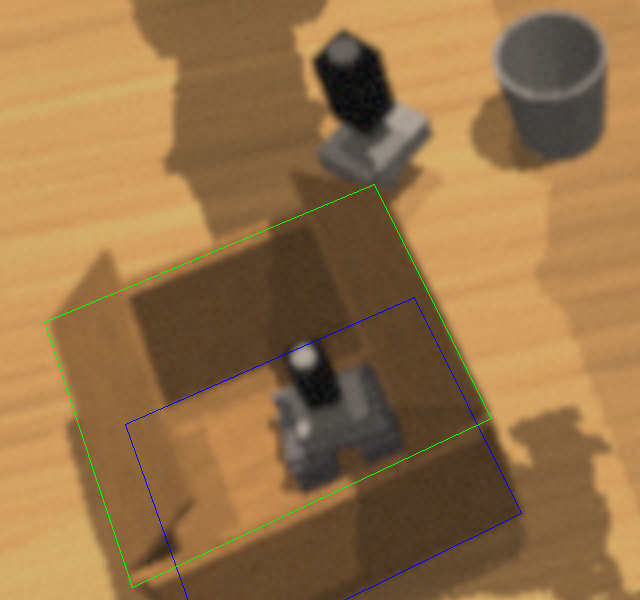

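View pics/ov_side.png

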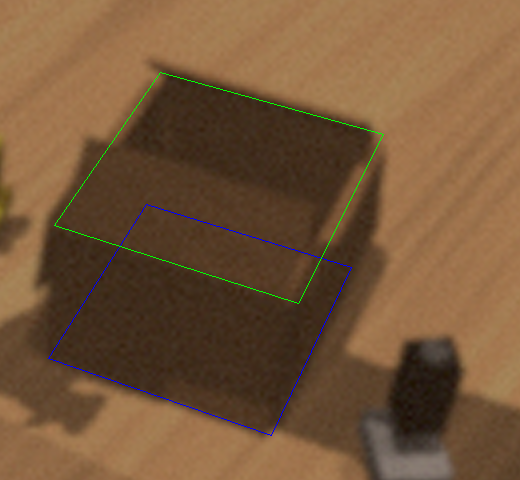

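jog_arm([
  [-4.6,-1.96,0],
  [-4.6,-1.96,0],
  [-4.6,-1.96,0],
  [-4.6,-1.96,0],
  [-4.6,-1.96,0],
  [0,0,0],
  [0,0,0],
], spin=[0,0,0,0,0,-0.111,-0.111], fingers=0)

```text
t: 1.02
ee_pos: [0.5763, -0.2309, 0.231]
ee_rot: [[-0.222, 0.975, -0.001], [0.975, 0.222, 0.0], [0.0, -0.001, -1.0]]
contact_force: [-0.4, 0.0, -0.1]
opening: -0.0003
```

```bash
python3 - <<'E'
from h import *
s=telemetry.read_state();print(s["t"],s["ee_pos"],s["ee_rot"][:,0],s["contact_force"],s["opening"])
import pickle
pickle.dump(camera_params("wrist"),open("w1.pkl","wb"));im=camera("wrist")
cv2.imwrite("pics/w1.png",im)
S=camera_params("scene");D=camera_params("side")
for nm,uv,z,p in(("ball",(337,281),.112,S),("cup",(268,155),.075,S),("decoytop",(215,152),.09,S),):print(nm,onz(p,uv,z))
print("decoy",tri([(S,(215.5,152.5)),(D,(428,188))]))
E
```

```text
1.025 [ 0.57634771 -0.23086461  0.2310273 ] [-2.21952062e-01  9.75057551e-01  2.33269646e-04] [-0.37643878  0.02818955 -0.06113013] -0.00034060043841893666
ball [0.74869154 0.01246748 0.112     ]
cup [ 0.38222885 -0.0457294   0.075     ]
decoytop [ 0.35066766 -0.16824279  0.09      ]
decoy [ 0.39119706 -0.16239048  0.13159628]
```

View pics/w1.png

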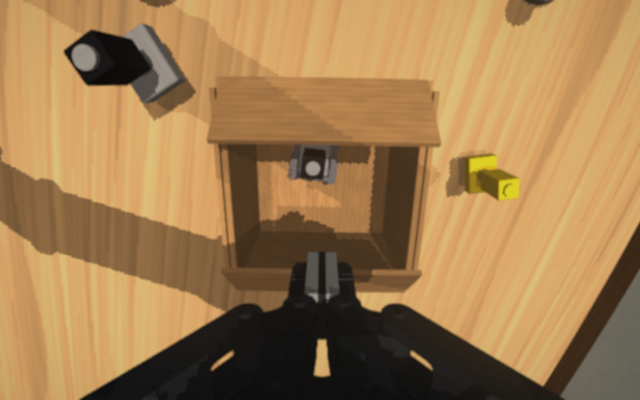

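jog_arm([
  [0,0,4.95],
  [0,0,4.95],
  [2.0,0,0],
  [1.0,0,0],
  [1.0,0,-0.3],
  [1.0,0,-0.4],
], spin=[0,0,0,0,0,0])

```text
t: 1.82
ee_pos: [0.5674, -0.1816, 0.1418]
ee_rot: [[-0.22, 0.976, 0.004], [0.976, 0.22, -0.002], [-0.003, 0.004, -1.0]]
contact_force: [1.1, -3.1, 2.1]
opening: -0.0
```

```bash
python3 - <<'E'
from h import *
im=camera("side");crop(im,280,60,480,220,4,"s2")
E
```

```text
(no output)
```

View pics/s2.png

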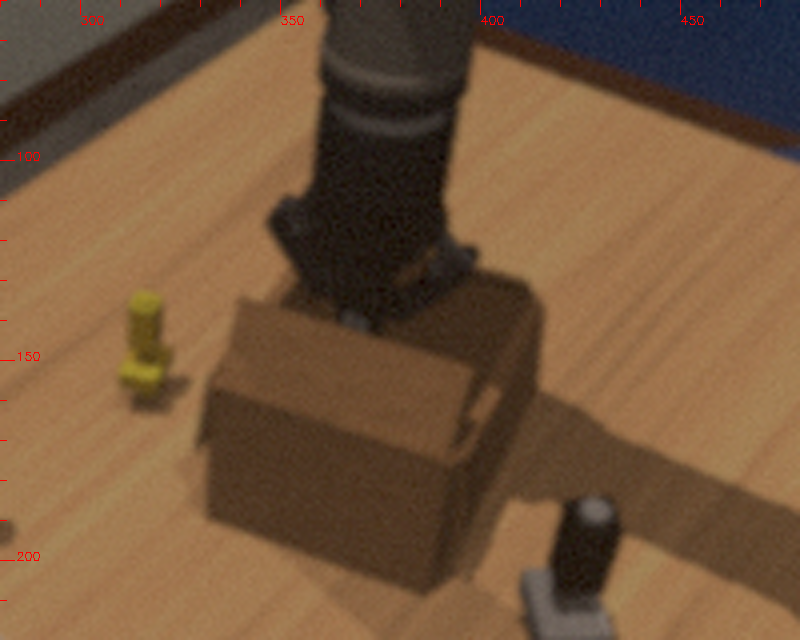

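jog_arm([
  [1.0,0,-0.5],
  [1.0,0,-0.2],
  [1.0,0,0],
  [1.0,0,0],
  [1.0,0,0.2],
  [0.7,0,0.2],
  [0,0,0],
], spin=[0,0,0,0,0,0,0])

```text
t: 2.75
ee_pos: [0.5531, -0.1244, 0.1419]
ee_rot: [[-0.221, 0.975, -0.001], [0.975, 0.221, 0.001], [0.001, -0.001, -1.0]]
contact_force: [0.2, 0.1, -0.9]
opening: -0.0002
```

```bash
python3 - <<'E'
from h import *
im=camera("side");crop(im,280,60,480,220,4,"s3")
E
```

```text
(no output)
```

View pics/s3.png

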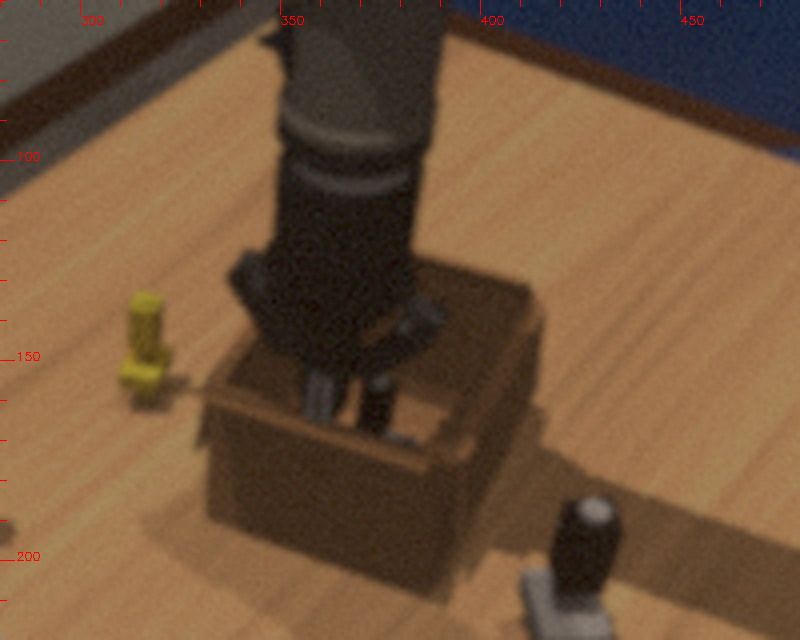

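jog_arm([
  [-5.5,0,0],
  [-5.4,0,1.0],
  [-2.0,0,0],
  [-1.0,0,0],
  [-1.0,0,-0.3],
  [-1.0,0,-0.4],
], spin=[0,0,0,0,0,0])

```text
t: 3.55
ee_pos: [0.5891, -0.279, 0.1398]
ee_rot: [[-0.223, 0.975, 0.0], [0.975, 0.223, 0.001], [0.001, 0.001, -1.0]]
contact_force: [-1.1, 1.3, 1.5]
opening: -0.0002
```

```bash
python3 - <<'E'
from h import *
im=camera("scene");crop(im,100,100,300,250,4,"s4")
E
```

```text
(no output)
```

View pics/s4.png

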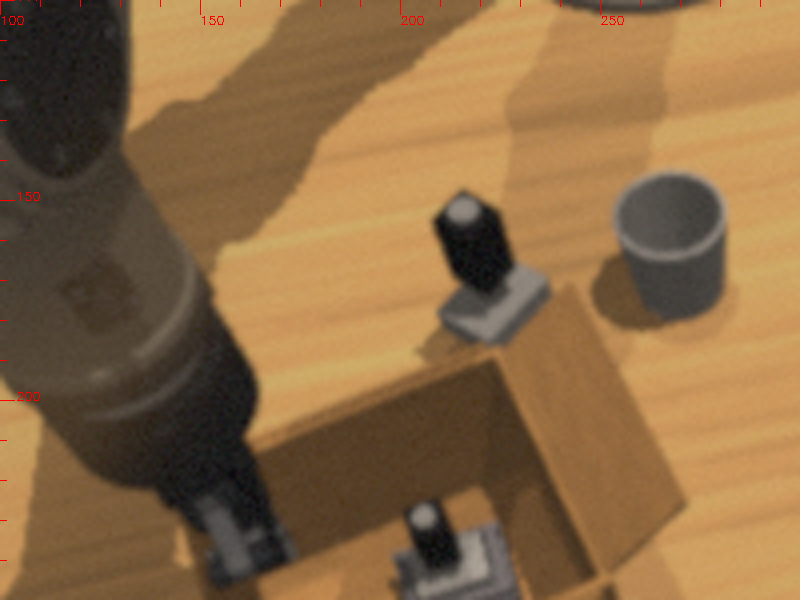

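jog_arm([
  [-1.0,0,-0.5],
  [-1.0,0,-0.2],
  [-1.0,0,0],
  [-1.0,0,0],
  [-1.0,0,0.2],
  [-0.8,0,0.2],
  [0,0,0],
], spin=[0,0,0,0,0,0,0])

```text
t: 4.47
ee_pos: [0.601, -0.3388, 0.1421]
ee_rot: [[-0.219, 0.976, 0.0], [0.976, 0.219, -0.001], [-0.001, -0.0, -1.0]]
contact_force: [-0.2, -0.1, -0.4]
opening: -0.0001
```

```bash
python3 - <<'E'
from h import *
im=camera("scene");crop(im,100,140,300,290,4,"s5")
E
```

```text
(no output)
```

View pics/s5.png

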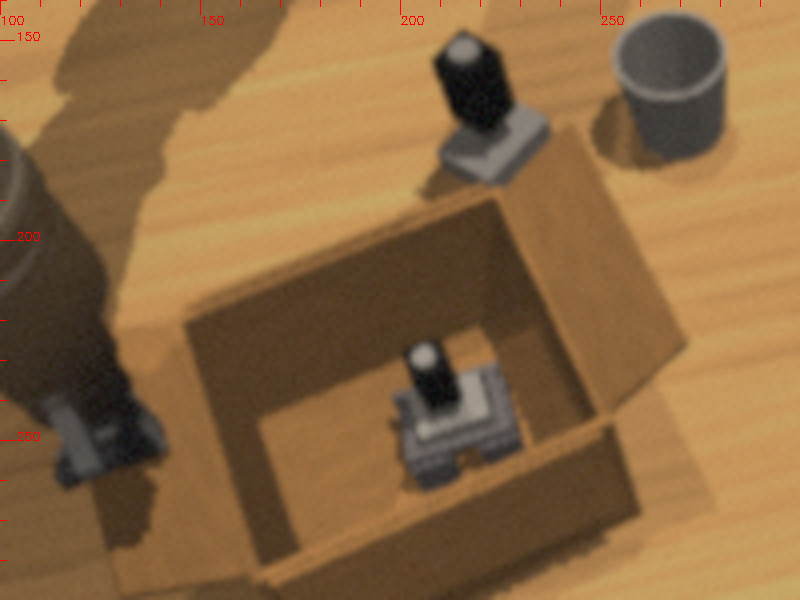

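jog_arm([
  [0,0,-5],
  [3,0,-3.8],
  [5.9,0,0],
], spin=[0,0,0], fingers=0.7)

```text
t: 4.9
ee_pos: [0.5834, -0.253, 0.2343]
ee_rot: [[-0.216, 0.976, 0.008], [0.976, 0.216, -0.004], [-0.006, 0.006, -1.0]]
contact_force: [0.1, 1.7, 0.1]
opening: 0.0541
```

```bash
python3 - <<'E'
from h import *
import pickle
s=telemetry.read_state();print(s["t"],s["ee_pos"],s["q"].round(2))
pickle.dump(camera_params("wrist"),open("w2.pkl","wb"));im=camera("wrist")
cv2.imwrite("pics/w2f.png",im)
crop(im,250,90,400,200,5,"w2")
E
```

```text
4.9 [ 0.58337429 -0.25303753  0.23433797] [ 0.28  0.41  0.04  1.66 -0.02  1.07  0.54]
```

View pics/w2.png

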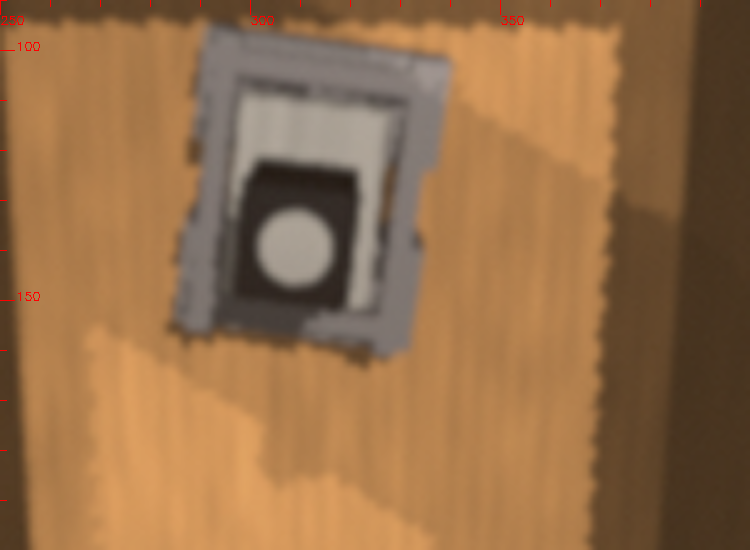

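View pics/w2f.png

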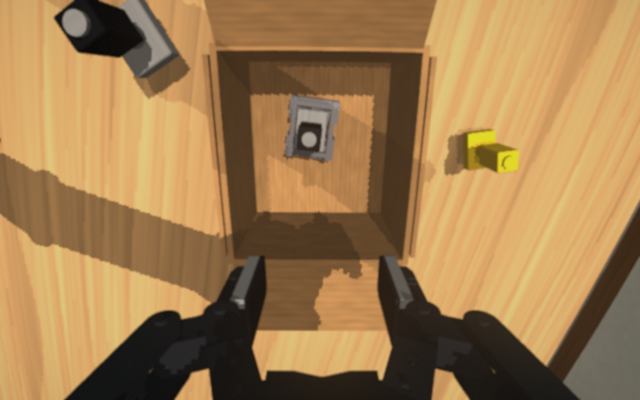

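```bash
python3 - <<'E'
from h import *
import pickle
p=pickle.load(open("w2.pkl","rb"))
C=[onz(p,uv,.042) for uv in((290.5,95.5),(338.5,102.5),(286,157),(331,160))]
C=np.array(C);print(C.round(4),C.mean(0))
d=C[1]-C[0];e=C[3]-C[2];f=C[0]-C[2];g=C[1]-C[3]
for v in(d,e):print("xedge",np.linalg.norm(v),np.arctan2(v[1],v[0]))
for v in(f,g):print("yedge",np.linalg.norm(v),np.arctan2(-v[0],v[1]))
print("button",onz(p,(308.5,139),.104))
print("handle top corners yaw", [onz(p,uv,.101)[:2].round(4).tolist() for uv in((299.5,125),(321,125),(297,151),(319,152))])
s=telemetry.read_state();print(s["ee_pos"],s["ee_rot"].round(4))
E
```

```text
[[ 0.5388 -0.1856  0.042 ]
 [ 0.5861 -0.182   0.042 ]
 [ 0.5457 -0.2466  0.042 ]
 [ 0.5918 -0.2397  0.042 ]] [ 0.56561098 -0.21347029  0.042     ]
xedge 0.04742704454438318 0.07638076378588127
xedge 0.046639328176112244 0.14773982219449133
yedge 0.06131856566626604 0.11235181134921707
yedge 0.057968136693975415 0.09878813742090897
button [ 0.5645805  -0.21363497  0.104     ]
handle top corners yaw [[0.555, -0.2044], [0.5723, -0.2006], [0.5571, -0.2261], [0.5755, -0.223]]
[ 0.58171518 -0.24077173  0.23201656] [[-0.2265  0.974   0.0021]
 [ 0.974   0.2265  0.0045]
 [ 0.0039  0.003  -1.    ]]
```

jog_arm([
  [0,0,0],
  [0,0,0],
  [0,0,0],
  [0,0,0],
  [0,0,0],
  [0,0,0],
  [0,0,0],
  [0,0,0],
], spin=[-0.182,-0.182,-0.182,-0.182,-0.182,-0.182,-0.182,-0.182])

```text
t: 5.95
ee_pos: [0.5816, -0.2505, 0.2303]
ee_rot: [[-0.994, -0.113, -0.0], [-0.113, 0.994, -0.0], [0.0, -0.0, -1.0]]
contact_force: [0.1, 0.1, -0.0]
opening: 0.0597
```

```bash
cat > go.py <<'E'
from h import *
import sys
def go(t):
    s=telemetry.read_state();R=s["ee_rot"];print("t",round(s["t"],2),s["ee_pos"].round(4),"xang",np.arctan2(R[1,0],R[0,0]).round(4),"F",s["contact_force"].round(2),"tau",s["torque"].round(2),"op",round(float(s["opening"]),4))
    if t: print("toolshift cm",((R.T@(np.array(t)-s["ee_pos"]))*100).round(2))
if __name__=="__main__": go([float(a) for a in sys.argv[1:4]])
E
python3 go.py .565 -.2136 .14
```

```text
t 5.95 [ 0.5816 -0.2505  0.2303] xang -3.028 F [ 0.13  0.14 -0.03] tau [0.02 0.05 0.02] op 0.0597
toolshift cm [1.23 3.86 9.03]
```

jog_arm([
  [1.23,3.86,4],
  [0,0,5],
  [0,0,0],
], spin=[0,0,0])

```text
t: 6.32
ee_pos: [0.5623, -0.2126, 0.1371]
ee_rot: [[-0.994, -0.108, -0.007], [-0.108, 0.994, 0.002], [0.007, 0.003, -1.0]]
contact_force: [-0.0, -0.6, -0.5]
opening: 0.06
```

```bash
python3 go.py .565 -.2136 .063;python3 - <<'E'
from h import *
im=camera("wrist");cv2.imwrite("pics/w3.png",im)
E
```

```text
t 6.33 [ 0.5623 -0.2126  0.1371] xang -3.0335 F [-0.04 -0.61 -0.47] tau [-0.06  0.    0.01] op 0.06
toolshift cm [-0.31 -0.15  7.41]
```

View pics/w3.png

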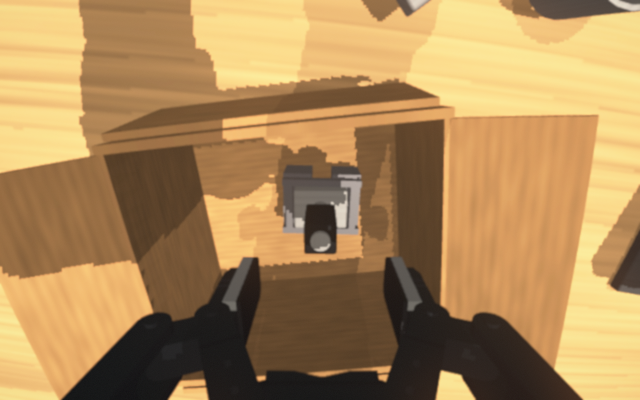

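jog_arm([
  [0,0,3],
  [0,0,3],
  [0,0,0],
  [0,0,0],
], spin=[0,0,0,0])

```text
t: 6.88
ee_pos: [0.567, -0.2142, 0.0827]
ee_rot: [[-0.994, -0.106, 0.003], [-0.106, 0.994, -0.001], [-0.003, -0.001, -1.0]]
contact_force: [0.1, 0.2, -0.2]
opening: 0.0597
```

```bash
python3 go.py .565 -.2136 .062
```

```text
t 6.88 [ 0.567  -0.2142  0.0827] xang -3.0349 F [ 0.15  0.19 -0.25] tau [0.04 0.   0.04] op 0.0597
toolshift cm [0.2  0.08 2.07]
```

jog_arm([
  [0.2,0.1,1.0],
  [0,0,1.07],
  [0,0,0],
  [0,0,0],
], spin=[0,0,0,0])

```text
t: 7.38
ee_pos: [0.5632, -0.2126, 0.0595]
ee_rot: [[-0.994, -0.107, -0.0], [-0.107, 0.994, 0.0], [0.0, 0.0, -1.0]]
contact_force: [0.0, -0.5, 0.1]
opening: 0.0597
```

jog_arm([
  [0,0,0],
  [0,0,0],
  [0,0,0],
  [0,0,0],
  [0,0,0],
  [0,0,0],
], spin=[0,0,0,0,0,0], fingers=0, newtons=25)

```text
t: 8.12
ee_pos: [0.5633, -0.2127, 0.0598]
ee_rot: [[-0.994, -0.107, 0.0], [-0.107, 0.994, -0.0], [-0.0, -0.0, -1.0]]
contact_force: [-0.3, -1.0, 1.2]
opening: 0.0199
```

jog_arm([
  [0,0,-1],
  [0,0,-2],
  [0,0,-3],
  [0,0,-4],
  [0,0,-4],
  [0,0,-3],
  [0,0,0],
], spin=[0,0,0,0,0,0,0])

```text
t: 9.0
ee_pos: [0.5647, -0.2129, 0.2335]
ee_rot: [[-0.994, -0.107, 0.006], [-0.107, 0.994, -0.002], [-0.006, -0.003, -1.0]]
contact_force: [0.3, -0.2, -2.6]
opening: 0.0196
```

```bash
python3 go.py .565 -.2136 .062; python3 - <<'E'
from h import *
im=camera("wrist");cv2.imwrite("pics/w4.png",im)
im=camera("scene");crop(im,100,90,300,240,4,"s6")
E
```

```text
t 9.0 [ 0.5647 -0.2129  0.2335] xang -3.0344 F [ 0.34 -0.17 -2.59] tau [ 0.   -0.02  0.02] op 0.0196
toolshift cm [ 0.07 -0.02 17.15]
```

View pics/w4.png

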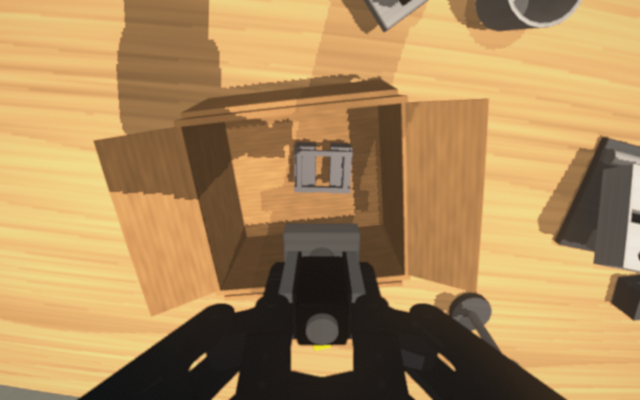

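View pics/s6.png

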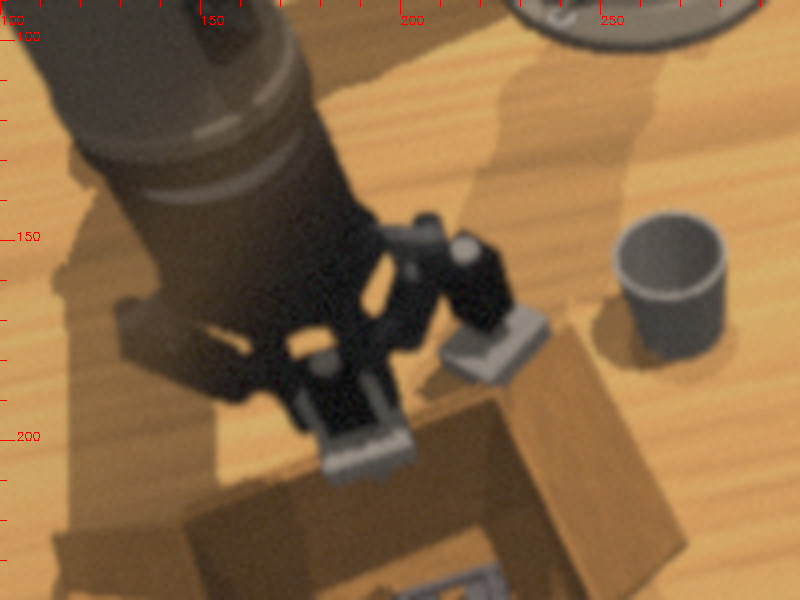

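jog_arm([
  [0,0,0],
  [0,0,0],
  [0.36,3,0],
  [0.36,5.3,0],
  [0.36,5.3,0],
  [0.36,5.3,0],
  [0.36,5.3,0],
  [0.36,5.3,0],
], spin=[0.105,0.105,0,0,0,0,0,0])

```text
t: 10.1
ee_pos: [0.5707, 0.0844, 0.2279]
ee_rot: [[-0.995, 0.103, -0.003], [0.103, 0.995, -0.001], [0.003, -0.001, -1.0]]
contact_force: [-0.2, -0.1, -2.3]
opening: 0.02
```

jog_arm([
  [0.36,5.3,0],
  [0.36,5.3,0],
  [0.36,5.3,0],
  [0.36,3,0],
  [0,0,0],
  [0,0,0],
], spin=[0,0,0,0,0,0])

```text
t: 10.85
ee_pos: [0.5766, 0.271, 0.2281]
ee_rot: [[-0.995, 0.103, -0.002], [0.103, 0.995, -0.002], [0.002, -0.002, -1.0]]
contact_force: [0.6, -0.1, -2.2]
opening: 0.0198
```

```bash
python3 go.py .5795 .2809 .15
```

```text
t 10.85 [0.5766 0.271  0.2281] xang 3.0381 F [ 0.64 -0.11 -2.24] tau [-0.   -0.04 -0.01] op 0.0198
toolshift cm [-0.2   1.03  7.81]
```

Now down to just above the track and look.

jog_arm([
  [-0.2,1.0,2.6],
  [0,0,2.6],
  [0,0,2.4],
  [0,0,0],
  [0,0,0],
], spin=[0,0,0,0,0])

```text
t: 11.48
ee_pos: [0.5808, 0.2814, 0.1544]
ee_rot: [[-0.995, 0.104, 0.001], [0.104, 0.995, 0.0], [-0.001, 0.0, -1.0]]
contact_force: [-0.7, 0.5, -2.5]
opening: 0.0194
```

```bash
python3 go.py .5795 .2809 .145; python3 - <<'E'
from h import *
im=camera("wrist");cv2.imwrite("pics/w5.png",im)
im=camera("scene");crop(im,330,100,490,220,5,"s7")
im=camera("side");crop(im,150,170,340,340,4,"d7")
E
```

```text
t 11.47 [0.5808 0.2814 0.1544] xang 3.0374 F [-0.73  0.47 -2.48] tau [0.01 0.   0.03] op 0.0194
toolshift cm [ 0.12 -0.07  0.94]
```

View pics/w5.png

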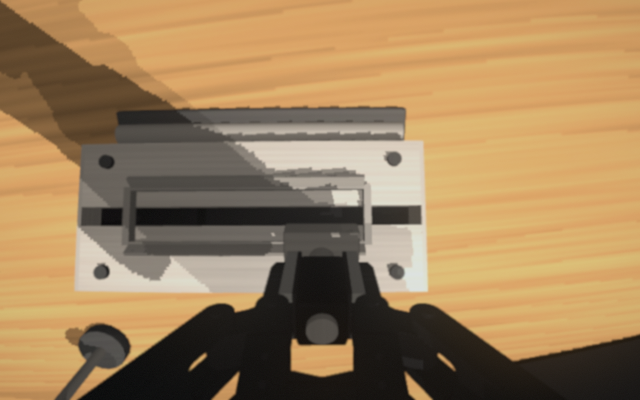

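View pics/s7.png

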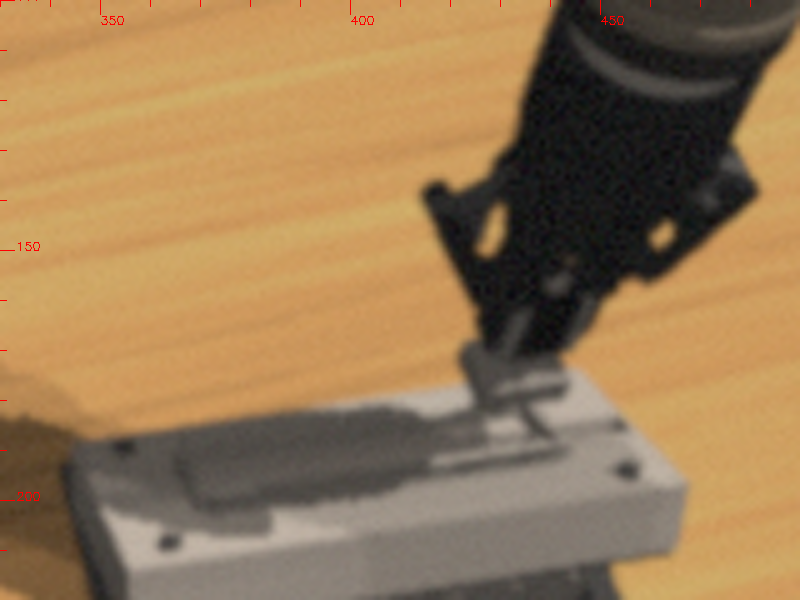

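View pics/d7.png

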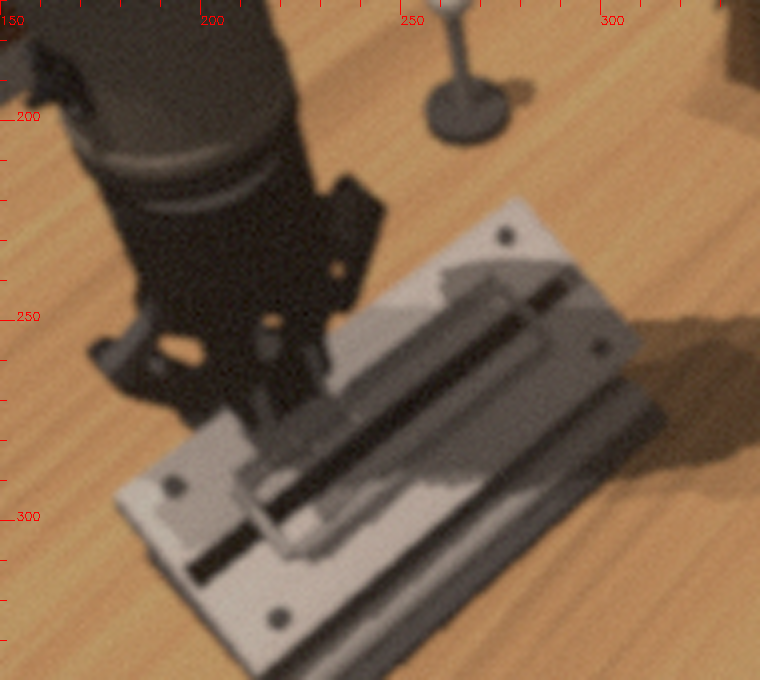

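```bash
python3 - <<'E'
from fit import *
p=camera_params("wrist")
def lane(L,yaw,X):
    t=np.radians(24); Ry=np.array([[np.cos(t),0,-np.sin(t)],[0,1,0],[np.sin(t),0,np.cos(t)]])
    return L+ (Rz(yaw)@Ry@np.array(X))
px=[((-.0398,-.105,0),(106,162)),((-.0398,.105,0),(393.5,158.5)),((.0398,-.105,0),(101,271.5)),((.0398,.105,0),(397,271.5)),((0,-.1,0),(112,217)),((0,-.02,0),(235,216))]
L=np.array([.5763,.2292,.0800]);
for X,uv in px: print(proj(p,lane(L,-.102,X)).round(1),uv)
def f(v): return np.concatenate([proj(p,lane(np.array([v[0],v[1],.08]),v[2],X))[0]-uv for X,uv in px[:4]])
r=least_squares(f,[.576,.229,-.1]);print(r.x,r.fun.round(1))
# plunger/shoe check: expected shoe corners at present
s=telemetry.read_state();R=s["ee_rot"];o=s["ee_pos"]
# button top px (321,330) & shoe top edge rows
for dx in(-.0017,0):
  c=o+R@np.array([dx,0,.0248]); print(dx,"button",proj(p,c+[0,0,.069]).round(1), "shoe -x top corners",proj(p,[c+R@np.array([.015,y,-.014]) for y in(-.02,.02)]).round(1).tolist())
E
```

```text
[[108.1 159.5]] (106, 162)
[[393.5 158. ]] (393.5, 158.5)
[[102.8 268.4]] (101, 271.5)
[[395.7 269.4]] (397, 271.5)
[[111.6 213.3]] (112, 217)
[[219.7 213.3]] (235, 216)
[ 0.57759869  0.22846101 -0.09671097] [ 1.6  0.  -1.2  0.6  1.8 -0.8 -2.  -1.1]
-0.0017 button [[323.3 331.9]] shoe -x top corners [[283.7, 233.1], [361.6, 233.0]]
0 button [[323.3 328.3]] shoe -x top corners [[283.5, 230.0], [361.7, 230.0]]
```

```bash
python3 - <<'E'
from h import *
crop(cv2.imread("pics/w5.png"),260,190,400,350,5-1,"w5c")
E
```

```text
(no output)
```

View pics/w5c.png

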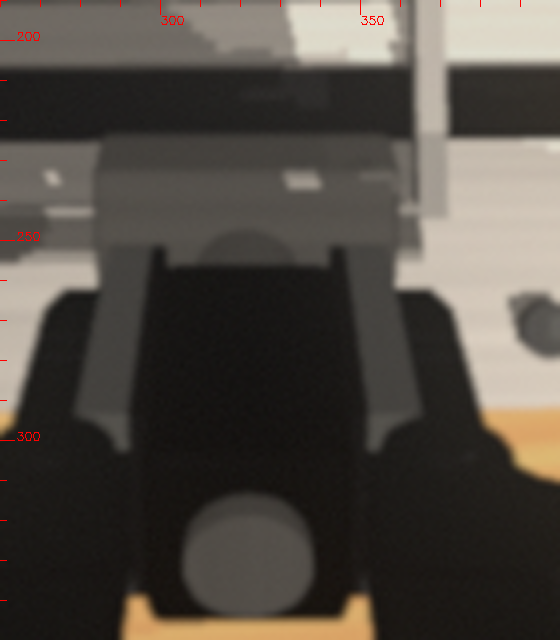

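jog_arm([
  [0,0,1],
  [0,-0.05,1],
  [0,0,0.5],
  [0,0,0.3],
  [0,0,0],
  [0,0,0],
], spin=[0,0,0,0,0,0])

```text
t: 12.38
ee_pos: [0.5802, 0.2819, 0.1258]
ee_rot: [[-0.995, 0.103, 0.0], [0.103, 0.995, 0.0], [-0.0, 0.0, -1.0]]
contact_force: [0.2, -0.1, -2.8]
opening: 0.0199
```

```bash
python3 go.py .5808 .2807 .1253; python3 - <<'E'
from h import *
im=camera("scene");crop(im,330,100,490,220,5,"s8")
im=camera("side");crop(im,150,170,340,340,4,"d8")
E
```

```text
t 12.38 [0.5802 0.2819 0.1258] xang 3.0388 F [ 0.18 -0.06 -2.84] tau [ 0.01 -0.04  0.04] op 0.0199
toolshift cm [-0.07 -0.11  0.05]
```

View pics/d8.png

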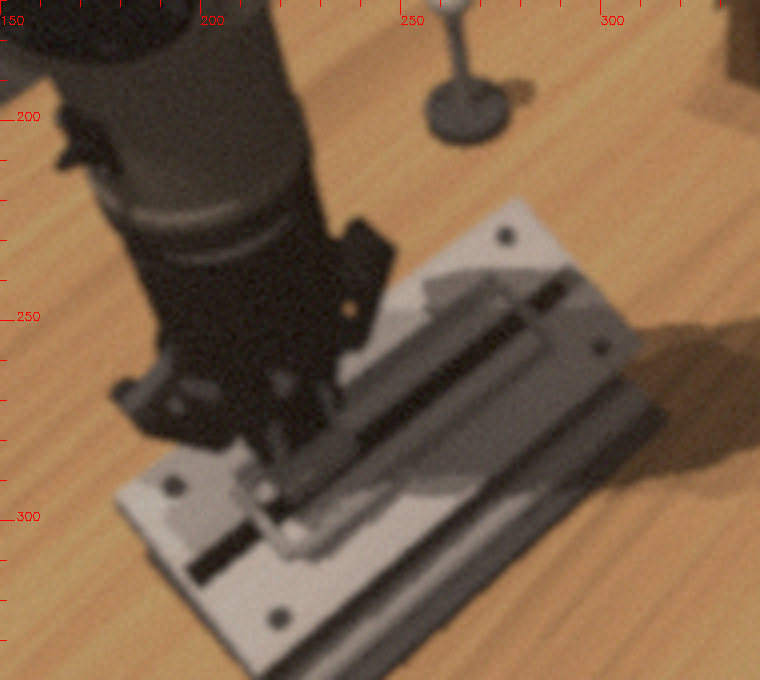

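View pics/s8.png

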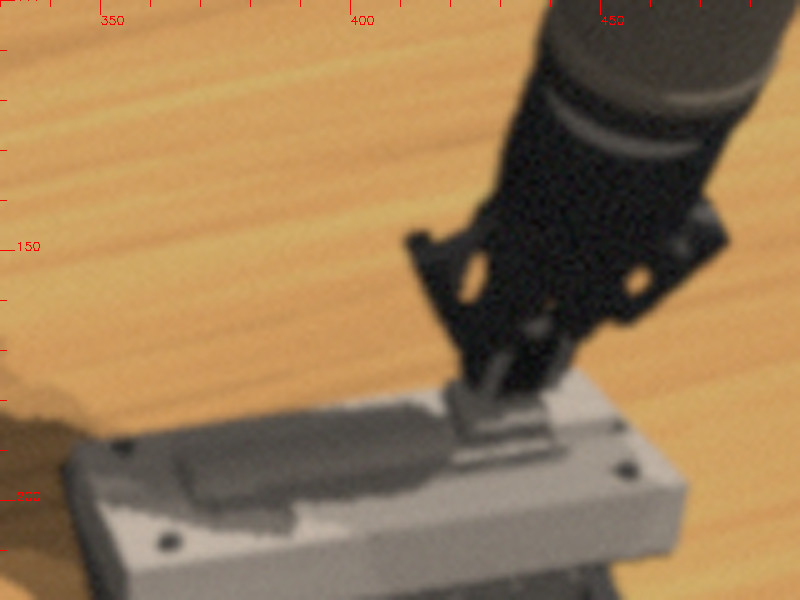

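jog_arm([
  [0.2,-0.05,0.15],
  [0.2,0,0.15],
  [0.2,0,0.2],
  [0,0,0],
], spin=[0,0,0,0], newtons=20)

```text
t: 12.98
ee_pos: [0.5756, 0.2814, 0.1212]
ee_rot: [[-0.995, 0.103, 0.003], [0.103, 0.995, 0.0], [-0.003, 0.001, -1.0]]
contact_force: [3.8, -2.1, -1.0]
opening: 0.0196
```

jog_arm([
  [0.2,0,0.25],
  [0.2,0,0.27],
  [0,0,0],
], spin=[0,0,0])

```text
t: 13.35
ee_pos: [0.5719, 0.2818, 0.1163]
ee_rot: [[-0.995, 0.104, 0.004], [0.104, 0.995, 0.0], [-0.003, 0.001, -1.0]]
contact_force: [5.3, -1.3, 1.6]
opening: 0.0202
```

```bash
python3 go.py .5808 .2807 .1253; python3 - <<'E'
from h import *
im=camera("wrist");crop(im,200,150,400,300,4,"w9")
im=camera("side");crop(im,150,170,340,340,4,"d9")
E
```

```text
t 13.35 [0.5719 0.2818 0.1163] xang 3.0379 F [ 5.29 -1.29  1.62] tau [-0.4  -1.26 -0.02] op 0.0202
toolshift cm [-0.9  -0.02 -0.9 ]
```

View pics/w9.png

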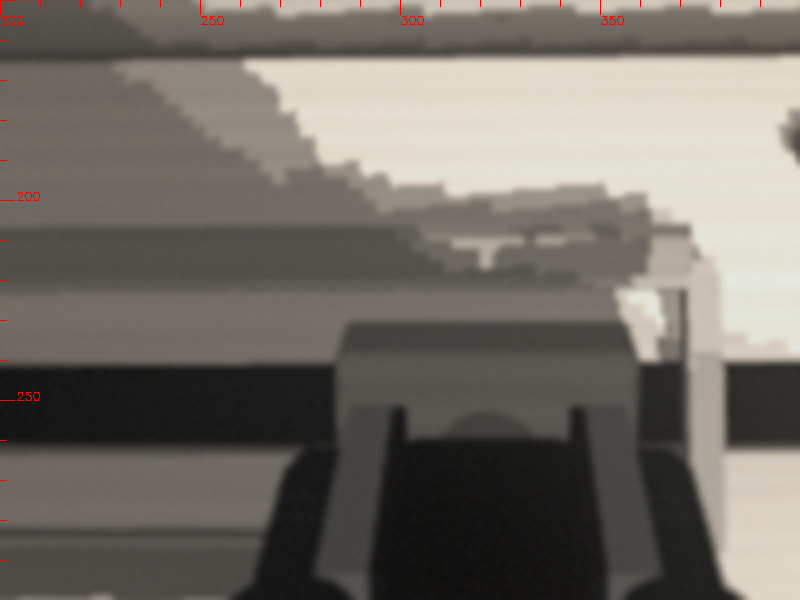

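View pics/d9.png

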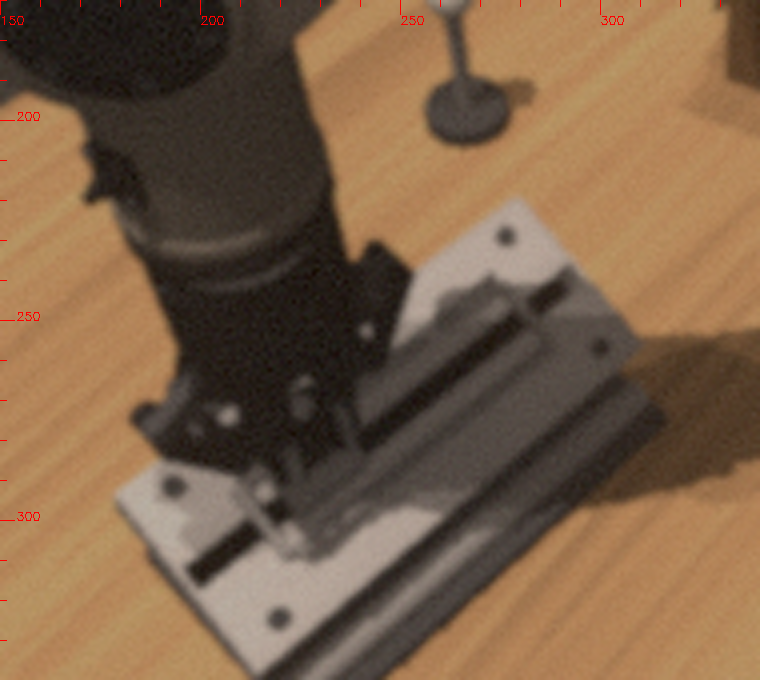

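jog_arm([
  [0.2,0,0.25],
  [0.2,0,0.25],
  [0,0,0],
], spin=[0,0,0])

```text
t: 13.82
ee_pos: [0.5682, 0.2822, 0.1116]
ee_rot: [[-0.995, 0.104, 0.004], [0.104, 0.995, 0.0], [-0.004, 0.001, -1.0]]
contact_force: [5.1, -2.0, 2.4]
opening: 0.0197
```

jog_arm([
  [0.2,0,0.25],
  [0.2,0,0.25],
  [0,0,0],
], spin=[0,0,0])

```text
t: 14.2
ee_pos: [0.5647, 0.2838, 0.1072]
ee_rot: [[-0.995, 0.103, 0.005], [0.103, 0.995, 0.002], [-0.005, 0.003, -1.0]]
contact_force: [6.0, 0.1, 2.9]
opening: 0.0198
```

```bash
python3 go.py .5808 .2807 .1253; python3 - <<'E'
from h import *
im=camera("wrist");crop(im,200,150,400,300,4,"w10")
E
```

```text
t 14.2 [0.5647 0.2838 0.1072] xang 3.0382 F [6.03 0.11 2.89] tau [ 0.02 -1.38 -0.05] op 0.0198
toolshift cm [-1.65 -0.14 -1.81]
```

View pics/w10.png

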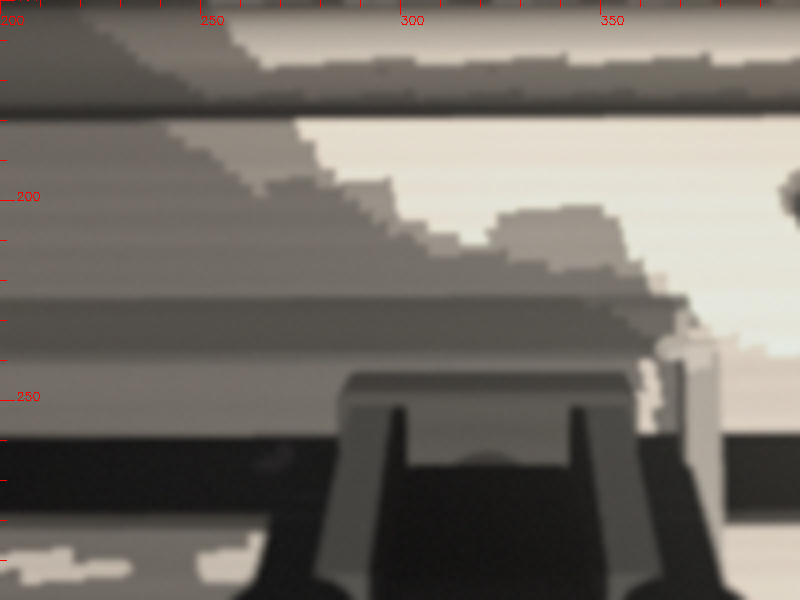

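jog_arm([
  [0.15,-0.05,0.25],
  [0.1,-0.05,0.25],
  [0,0,0],
], spin=[0,0,0])

```text
t: 14.62
ee_pos: [0.5622, 0.2831, 0.1023]
ee_rot: [[-0.995, 0.103, 0.006], [0.103, 0.995, 0.002], [-0.005, 0.003, -1.0]]
contact_force: [4.9, -0.1, 4.2]
opening: 0.0195
```

```bash
python3 go.py .5624 .2825 .1028; python3 - <<'E'
from h import *
im=camera("wrist");crop(im,200,150,400,300,4,"w11")
im=camera("scene");crop(im,330,100,490,220,5,"s11")
im=camera("side");crop(im,150,170,340,340,4,"d11")
E
```

```text
t 14.62 [0.5622 0.2831 0.1023] xang 3.0381 F [ 4.95 -0.07  4.21] tau [-0.09 -1.4   0.01] op 0.0195
toolshift cm [-0.03 -0.06 -0.05]
```

View pics/w11.png

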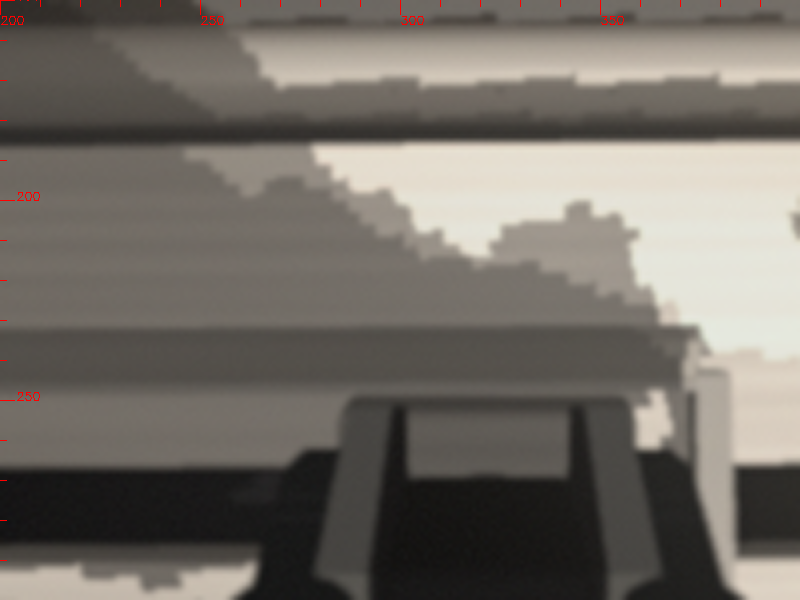

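View pics/s11.png

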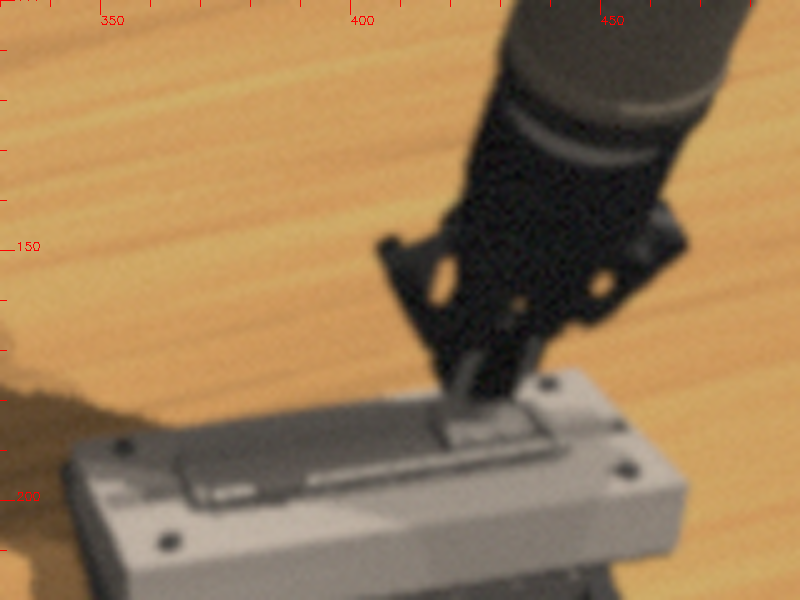

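View pics/d11.png

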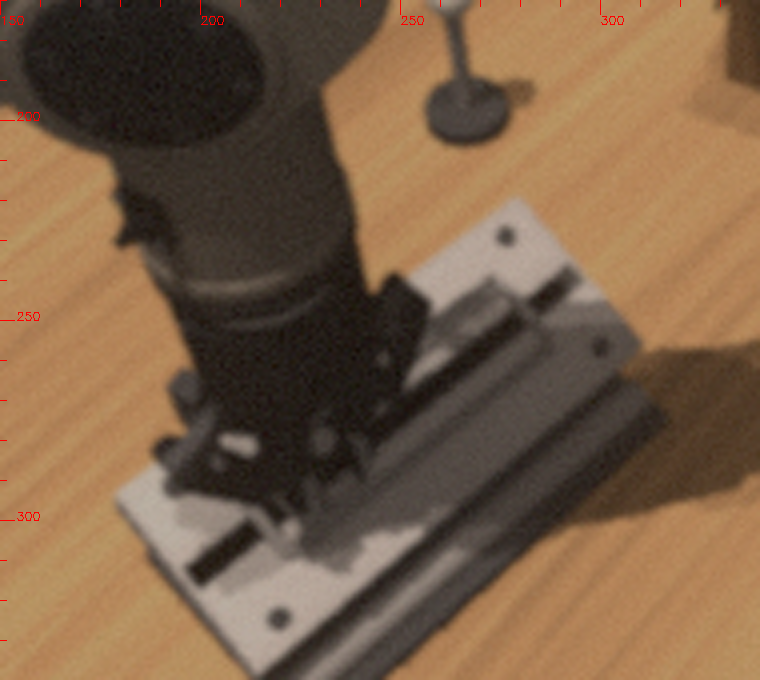

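```bash
cat > chk.py <<'E'
from fit import *
def chk():
    p=camera_params("wrist");s=telemetry.read_state();o=s["ee_pos"];R=s["ee_rot"]
    for a in(14,18,20,22,24,26):
        t=np.radians(a)
        # grasp material point: probe axis height 43.8, offset 1.7 to -X
        xd=-R[:,0]; up=np.array([0,0,1.]); ax=-np.sin(t)*xd+np.cos(t)*up; sx=np.cos(t)*xd+np.sin(t)*up
        g=o+.019*up; O=g-.0438*ax+.0017*sx
        q=proj(p,[O-.015*sx+.014*ax,O-.015*sx])
        L=np.array([.5775,.2288,.08]); n=np.array([-np.sin(.419)*.995,np.sin(.419)*.1,np.cos(.419)]); lx=np.array([np.cos(.419)*.995,-np.cos(.419)*.1,np.sin(.419)]);ly=np.array([.0998,.995,0])
        d=O-L
        print(a,"top/bot row",q[:,1].round(1),"lane xyz mm",(d@lx*1e3).round(1),(d@ly*1e3).round(1),(d@n*1e3).round(1))
if __name__=="__main__": chk()
E
python3 chk.py
```

```text
14 top/bot row [244.3 238.7] lane xyz mm -8.0 52.5 2.8
18 top/bot row [247.8 243.7] lane xyz mm -4.9 52.4 2.5
20 top/bot row [249.6 246.3] lane xyz mm -3.4 52.4 2.4
22 top/bot row [251.5 248.8] lane xyz mm -1.9 52.4 2.4
24 top/bot row [253.4 251.4] lane xyz mm -0.3 52.4 2.4
26 top/bot row [255.3 254.1] lane xyz mm 1.2 52.4 2.5
```

jog_arm([
  [0,-0.4,0],
  [0,-0.4,0],
  [0,-0.4,0],
  [0,-0.4,0],
  [0,-0.2,0],
  [0,0,0],
], spin=[0,0,0,0,0,0])

```text
t: 15.52
ee_pos: [0.5605, 0.2664, 0.1025]
ee_rot: [[-0.995, 0.103, 0.006], [0.103, 0.995, 0.004], [-0.006, 0.005, -1.0]]
contact_force: [6.3, 1.8, 3.3]
opening: 0.0198
```

```bash
python3 chk.py | sed -n 4p;python3 go.py .5624 .2825 .1028
```

```text
22 top/bot row [251.4 248.8] lane xyz mm -1.7 35.6 2.6
t 15.53 [0.5605 0.2664 0.1025] xang 3.0388 F [6.32 1.79 3.32] tau [ 0.43 -1.59  0.05] op 0.0198
toolshift cm [-0.02  1.62 -0.02]
```

jog_arm([
  [0,-0.12,0],
  [0,-0.12,0],
  [0,-0.12,0],
  [0,-0.12,0],
  [0,0,0],
], spin=[0,0,0,0,0])

```text
t: 16.15
ee_pos: [0.5601, 0.2618, 0.1026]
ee_rot: [[-0.995, 0.102, 0.007], [0.102, 0.995, 0.004], [-0.006, 0.005, -1.0]]
contact_force: [5.5, 2.0, 3.3]
opening: 0.0193
```

jog_arm([
  [0,-0.12,0],
  [0,-0.12,0],
  [0,-0.12,0],
  [0,-0.12,0],
  [0,0,0],
], spin=[0,0,0,0,0])

```text
t: 16.77
ee_pos: [0.5596, 0.257, 0.1026]
ee_rot: [[-0.995, 0.102, 0.007], [0.102, 0.995, 0.004], [-0.006, 0.005, -1.0]]
contact_force: [5.9, 2.9, 2.7]
opening: 0.0195
```

```bash
python3 chk.py | sed -n 4p;python3 go.py .5624 .2825 .1028
```

```text
22 top/bot row [251.4 248.7] lane xyz mm -1.7 26.2 2.6
t 16.77 [0.5596 0.257  0.1026] xang 3.0389 F [5.93 2.9  2.68] tau [ 0.55 -1.65  0.06] op 0.0195
toolshift cm [-0.02  2.56 -0.01]
```

jog_arm([
  [0,-0.12,0],
  [0,-0.12,0],
  [0,-0.12,0],
  [0,0,0],
], spin=[0,0,0,0])

```text
t: 17.27
ee_pos: [0.5593, 0.2534, 0.1026]
ee_rot: [[-0.995, 0.102, 0.007], [0.102, 0.995, 0.004], [-0.006, 0.005, -1.0]]
contact_force: [5.7, 1.5, 2.5]
opening: 0.0194
```

jog_arm([
  [0,-0.12,0],
  [0,-0.12,0],
  [0,-0.12,0],
  [0,0,0],
], spin=[0,0,0,0])

```text
t: 17.77
ee_pos: [0.5589, 0.2499, 0.1026]
ee_rot: [[-0.995, 0.102, 0.007], [0.102, 0.995, 0.004], [-0.006, 0.005, -1.0]]
contact_force: [6.6, 1.3, 2.7]
opening: 0.02
```

jog_arm([
  [0,-0.12,0],
  [0,-0.12,0],
  [0,-0.12,0],
  [0,0,0],
], spin=[0,0,0,0])

```text
t: 18.27
ee_pos: [0.5586, 0.2463, 0.1026]
ee_rot: [[-0.995, 0.102, 0.007], [0.102, 0.995, 0.004], [-0.006, 0.005, -1.0]]
contact_force: [6.6, 1.2, 2.9]
opening: 0.0198
```

jog_arm([
  [0,-0.12,0],
  [0,-0.12,0],
  [0,-0.12,0],
  [0,0,0],
], spin=[0,0,0,0])

```text
t: 18.77
ee_pos: [0.5582, 0.2427, 0.1026]
ee_rot: [[-0.995, 0.102, 0.007], [0.102, 0.995, 0.004], [-0.006, 0.005, -1.0]]
contact_force: [5.9, 2.5, 3.8]
opening: 0.0196
```

jog_arm([
  [0,-0.12,0],
  [0,-0.12,0],
  [0,-0.12,0],
  [0,0,0],
], spin=[0,0,0,0])

```text
t: 19.27
ee_pos: [0.5579, 0.2391, 0.1026]
ee_rot: [[-0.995, 0.102, 0.007], [0.102, 0.995, 0.004], [-0.006, 0.005, -1.0]]
contact_force: [6.6, 2.0, 2.0]
opening: 0.0198
```

jog_arm([
  [0,-0.12,0],
  [0,-0.12,0],
  [0,-0.12,0],
  [0,0,0],
], spin=[0,0,0,0])

```text
t: 19.77
ee_pos: [0.5575, 0.2355, 0.1026]
ee_rot: [[-0.995, 0.102, 0.007], [0.102, 0.995, 0.004], [-0.006, 0.005, -1.0]]
contact_force: [6.8, 2.2, 2.3]
opening: 0.0197
```

```bash
python3 chk.py | sed -n 4p;python3 go.py .5624 .2825 .1028; python3 - <<'E'
from h import *
im=camera("wrist");crop(im,200,150,400,300,4,"w12")
E
```

```text
22 top/bot row [251.4 248.8] lane xyz mm -1.7 4.6 2.6
t 19.77 [0.5575 0.2355 0.1026] xang 3.039 F [6.84 2.16 2.25] tau [ 0.51 -1.65  0.08] op 0.0197
toolshift cm [-0.01  4.73 -0.  ]
```

View pics/w12.png

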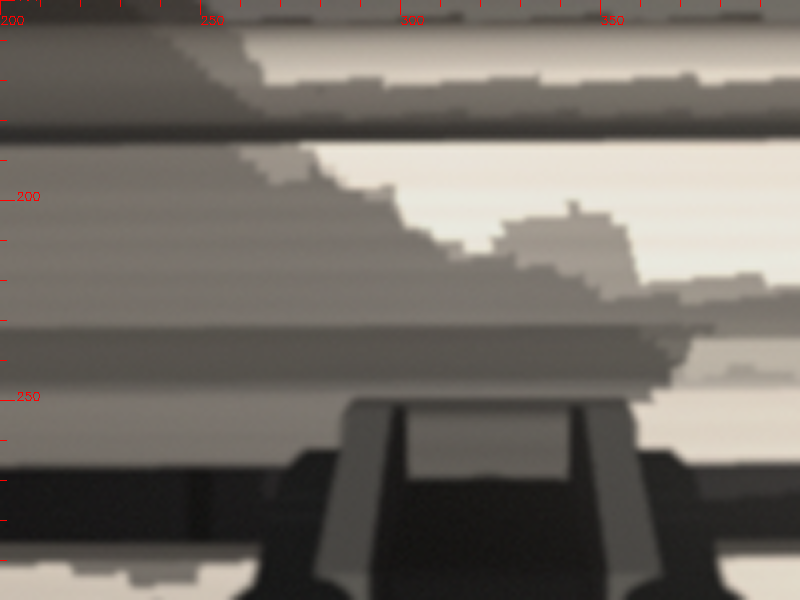

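```bash
python3 - <<'E'
from h import *
im=cv2.imread("pics/w12.png")[440:570,:].astype(float)
cv2.imwrite("pics/w12e.png",np.clip(im*4,0,255).astype(np.uint8))
E
```

```text
(no output)
```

View pics/w12e.png

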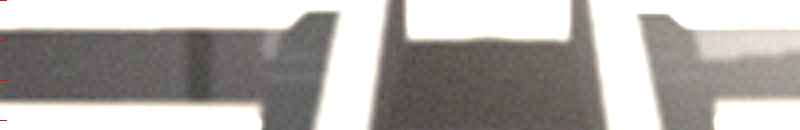

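jog_arm([
  [0,-0.15,0],
  [0,-0.15,0],
  [0,-0.15,0],
  [0,0,0],
], spin=[0,0,0,0])

```text
t: 20.32
ee_pos: [0.5571, 0.2311, 0.1026]
ee_rot: [[-0.995, 0.102, 0.007], [0.102, 0.995, 0.004], [-0.006, 0.005, -1.0]]
contact_force: [5.8, 1.9, 2.3]
opening: 0.0195
```

```bash
python3 - <<'E'
from fit import *
import pickle
im=camera("wrist");p=camera_params("wrist");cv2.imwrite("pics/w13.png",im)
c=cv2.resize(im[240:310,180:420].astype(float)*4,None,fx=3,fy=3);cv2.imwrite("pics/w13e.png",np.clip(c,0,255).astype(np.uint8))
L=np.array([.5775,.2288,.08]); n=np.array([-np.sin(.419)*.995,np.sin(.419)*.1,np.cos(.419)]); lx=np.array([np.cos(.419)*.995,-np.cos(.419)*.1,np.sin(.419)]);ly=np.array([.0998,.995,0])
for y in range(-50,10,5):print(y,proj(p,[L+ly*y/1e3-n*.014,L+ly*y/1e3-n*.033]).round(1).tolist())
E
python3 chk.py|sed -n 4p
```

```text
-50 [[242.0, 274.0], [248.6, 270.0]]
-45 [[249.9, 274.0], [255.8, 270.0]]
-40 [[257.9, 274.0], [263.1, 270.0]]
-35 [[265.9, 274.0], [270.4, 270.0]]
-30 [[273.8, 274.0], [277.8, 270.0]]
-25 [[281.8, 273.9], [285.1, 270.0]]
-20 [[289.8, 273.9], [292.4, 269.9]]
-15 [[297.8, 273.9], [299.7, 269.9]]
-10 [[305.8, 273.9], [307.0, 269.9]]
-5 [[313.8, 273.8], [314.4, 269.8]]
0 [[321.8, 273.8], [321.7, 269.8]]
5 [[329.8, 273.8], [329.0, 269.8]]
22 top/bot row [251.5 248.8] lane xyz mm -1.6 0.2 2.6
```

View pics/w13e.png

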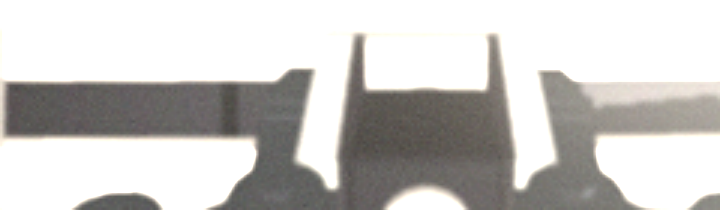

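jog_arm([
  [0,-0.2,0],
  [0,-0.2,0],
  [0,-0.2,0],
  [0,-0.2,0],
  [0,-0.2,0],
  [0,-0.2,0],
  [0,-0.2,0],
  [0,0,0],
], spin=[0,0,0,0,0,0,0,0])

```text
t: 21.38
ee_pos: [0.5556, 0.2171, 0.1025]
ee_rot: [[-0.995, 0.102, 0.007], [0.102, 0.995, 0.004], [-0.006, 0.005, -1.0]]
contact_force: [7.2, 2.0, 2.5]
opening: 0.0196
```

jog_arm([
  [0,-0.2,0],
  [0,-0.2,0],
  [0,-0.2,0],
  [0,-0.2,0],
  [0,-0.2,0],
  [0,0,0],
], spin=[0,0,0,0,0,0])

```text
t: 22.12
ee_pos: [0.5546, 0.2071, 0.1025]
ee_rot: [[-0.995, 0.102, 0.007], [0.102, 0.995, 0.004], [-0.006, 0.005, -1.0]]
contact_force: [6.0, 1.5, 3.7]
opening: 0.0194
```

```bash
python3 chk.py | sed -n 4p;python3 go.py .5624 .2825 .1028; python3 - <<'E'
from h import *
im=camera("wrist");cv2.imwrite("pics/w14.png",im)
c=cv2.resize(im[240:310,180:420].astype(float)*4,None,fx=3,fy=3);cv2.imwrite("pics/w14e.png",np.clip(c,0,255).astype(np.uint8))
E
```

```text
22 top/bot row [251.4 248.7] lane xyz mm -1.8 -23.9 2.6
t 22.12 [0.5546 0.2071 0.1025] xang 3.0391 F [5.99 1.51 3.73] tau [ 0.45 -1.64  0.04] op 0.0194
toolshift cm [-0.01  7.58  0.01]
```

View pics/w14e.png

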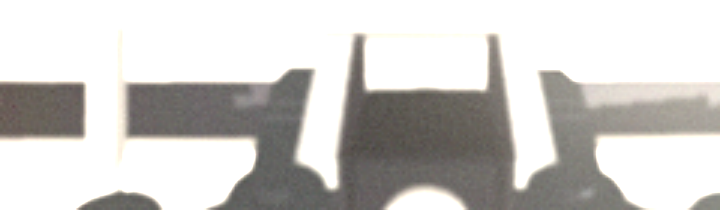

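jog_arm([
  [0,-0.15,0],
  [0,-0.15,0],
  [0,-0.15,0],
  [0,0,0],
], spin=[0,0,0,0])

```text
t: 22.68
ee_pos: [0.5542, 0.2027, 0.1025]
ee_rot: [[-0.995, 0.102, 0.007], [0.102, 0.995, 0.004], [-0.007, 0.005, -1.0]]
contact_force: [6.7, 2.4, 2.5]
opening: 0.0197
```

jog_arm([
  [0,-0.12,0],
  [0,-0.12,0],
  [0,0,0],
], spin=[0,0,0])

```text
t: 23.05
ee_pos: [0.554, 0.2003, 0.1025]
ee_rot: [[-0.995, 0.102, 0.007], [0.102, 0.995, 0.004], [-0.007, 0.005, -1.0]]
contact_force: [5.5, 2.4, 3.0]
opening: 0.0194
```

jog_arm([
  [0,-0.12,0],
  [0,-0.12,0],
  [0,0,0],
], spin=[0,0,0])

```text
t: 23.42
ee_pos: [0.5534, 0.1973, 0.1023]
ee_rot: [[-0.995, 0.103, 0.006], [0.103, 0.995, 0.003], [-0.006, 0.004, -1.0]]
contact_force: [4.6, 1.4, 2.9]
opening: 0.0197
```

jog_arm([
  [0,-0.1,0],
  [0,0,0],
], spin=[0,0])

```text
t: 23.68
ee_pos: [0.5533, 0.1963, 0.1023]
ee_rot: [[-0.995, 0.103, 0.006], [0.103, 0.995, 0.003], [-0.006, 0.004, -1.0]]
contact_force: [5.2, 0.3, 2.6]
opening: 0.0193
```

```bash
python3 chk.py | sed -n 4p;python3 go.py .5624 .2825 .1028
```

```text
22 top/bot row [251.5 248.8] lane xyz mm -2.1 -34.8 2.5
t 23.68 [0.5533 0.1963 0.1023] xang 3.0388 F [5.17 0.3  2.59] tau [ 0.25 -1.49 -0.01] op 0.0193
toolshift cm [-0.02  8.67 -0.02]
```

jog_arm([
  [0,-0.1,0],
  [0,0,0],
], spin=[0,0])

```text
t: 23.92
ee_pos: [0.5532, 0.1953, 0.1023]
ee_rot: [[-0.995, 0.103, 0.006], [0.103, 0.995, 0.003], [-0.006, 0.004, -1.0]]
contact_force: [5.1, 0.3, 2.9]
opening: 0.0198
```

jog_arm([
  [0,-0.08,0],
  [0,0,0],
], spin=[0,0])

```text
t: 24.18
ee_pos: [0.5531, 0.1945, 0.1023]
ee_rot: [[-0.995, 0.103, 0.006], [0.103, 0.995, 0.003], [-0.006, 0.004, -1.0]]
contact_force: [5.7, 0.8, 2.5]
opening: 0.0198
```

```bash
python3 chk.py | sed -n 4p;python3 go.py .5624 .2825 .1028
```

```text
22 top/bot row [251.4 248.8] lane xyz mm -2.0 -36.6 2.4
t 24.18 [0.5531 0.1945 0.1023] xang 3.0388 F [5.66 0.76 2.52] tau [ 0.23 -1.52  0.04] op 0.0198
toolshift cm [-0.02  8.85 -0.02]
```

jog_arm([
  [0,-0.1,0],
  [0,0,0],
], spin=[0,0])

```text
t: 24.42
ee_pos: [0.553, 0.1935, 0.1022]
ee_rot: [[-0.995, 0.103, 0.006], [0.103, 0.995, 0.003], [-0.006, 0.004, -1.0]]
contact_force: [6.1, 1.4, 1.8]
opening: 0.0198
```

jog_arm([
  [0,-0.1,0],
  [0,0,0],
], spin=[0,0])

```text
t: 24.68
ee_pos: [0.5529, 0.1926, 0.1022]
ee_rot: [[-0.995, 0.103, 0.006], [0.103, 0.995, 0.003], [-0.006, 0.004, -1.0]]
contact_force: [6.4, 1.5, 2.4]
opening: 0.0197
```

jog_arm([
  [0,-0.08,0],
  [0,0,0],
], spin=[0,0])

```text
t: 24.92
ee_pos: [0.5528, 0.1918, 0.1022]
ee_rot: [[-0.995, 0.103, 0.006], [0.103, 0.995, 0.003], [-0.006, 0.004, -1.0]]
contact_force: [5.8, 1.1, 2.5]
opening: 0.0193
```

```bash
python3 chk.py | sed -n 4p;python3 go.py .5624 .2825 .1028;  python3 - <<'E'
from h import *
im=camera("wrist");cv2.imwrite("pics/w15.png",im)
c=cv2.resize(im[190:310,180:440].astype(float)*2,None,fx=3,fy=3);cv2.imwrite("pics/w15e.png",np.clip(c,0,255).astype(np.uint8))
E
```

```text
22 top/bot row [251.4 248.8] lane xyz mm -2.1 -39.3 2.4
t 24.93 [0.5528 0.1918 0.1022] xang 3.0388 F [5.78 1.11 2.51] tau [ 0.26 -1.62  0.03] op 0.0193
toolshift cm [-0.02  9.12 -0.02]
```

View pics/w15e.png

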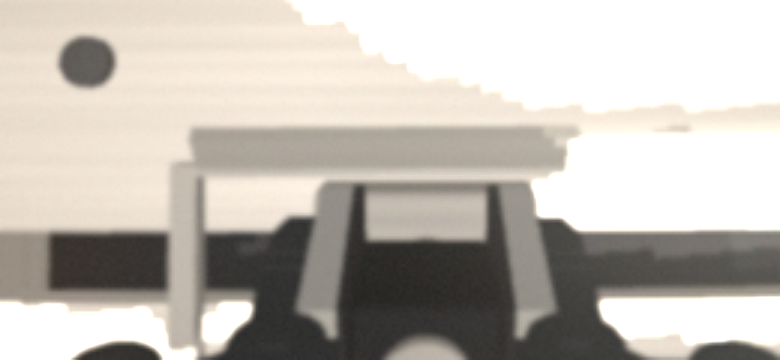

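jog_arm([
  [0,-0.08,0],
  [0,0,0],
], spin=[0,0])

```text
t: 25.22
ee_pos: [0.5528, 0.1916, 0.1023]
ee_rot: [[-0.995, 0.102, 0.006], [0.102, 0.995, 0.004], [-0.006, 0.005, -1.0]]
contact_force: [6.2, 1.7, 2.4]
opening: 0.0198
```

jog_arm([
  [0,-0.06,0],
  [0,0,0],
], spin=[0,0])

```text
t: 25.48
ee_pos: [0.5527, 0.1914, 0.1024]
ee_rot: [[-0.995, 0.102, 0.007], [0.102, 0.995, 0.005], [-0.006, 0.005, -1.0]]
contact_force: [6.6, 3.5, 2.3]
opening: 0.0197
```

jog_arm([
  [0,0.2,0],
  [0,0.14,0],
  [0,0,0],
], spin=[0,0,0])

```text
t: 25.85
ee_pos: [0.5526, 0.1923, 0.1018]
ee_rot: [[-0.995, 0.103, 0.005], [0.103, 0.995, 0.001], [-0.005, 0.002, -1.0]]
contact_force: [5.7, -1.8, 1.8]
opening: 0.0199
```

jog_arm([
  [-0.03,0,0.07],
  [-0.03,0,0.07],
  [0,0,0.06],
  [0,0,0],
], spin=[0,0,0,0])

```text
t: 26.35
ee_pos: [0.5519, 0.1925, 0.1003]
ee_rot: [[-0.995, 0.103, 0.003], [0.103, 0.995, 0.001], [-0.003, 0.001, -1.0]]
contact_force: [-0.6, -3.1, 11.6]
opening: 0.0194
```

```bash
python3 chk.py ;python3 go.py .5624 .2825 .1028;  python3 - <<'E'
from h import *
im=camera("wrist");crop(im,200,150,400,300,4,"w16")
E
```

```text
14 top/bot row [244.3 238.8] lane xyz mm -9.8 -38.7 1.4
18 top/bot row [247.8 243.8] lane xyz mm -6.8 -38.7 1.1
20 top/bot row [249.6 246.3] lane xyz mm -5.3 -38.7 1.0
22 top/bot row [251.5 248.9] lane xyz mm -3.7 -38.7 1.0
24 top/bot row [253.4 251.5] lane xyz mm -2.2 -38.7 1.0
26 top/bot row [255.3 254.1] lane xyz mm -0.7 -38.7 1.1
t 26.35 [0.5519 0.1925 0.1003] xang 3.0383 F [-0.57 -3.11 11.58] tau [-0.56 -0.35 -0.01] op 0.0194
toolshift cm [-0.11  9.06 -0.24]
```

View pics/w16.png

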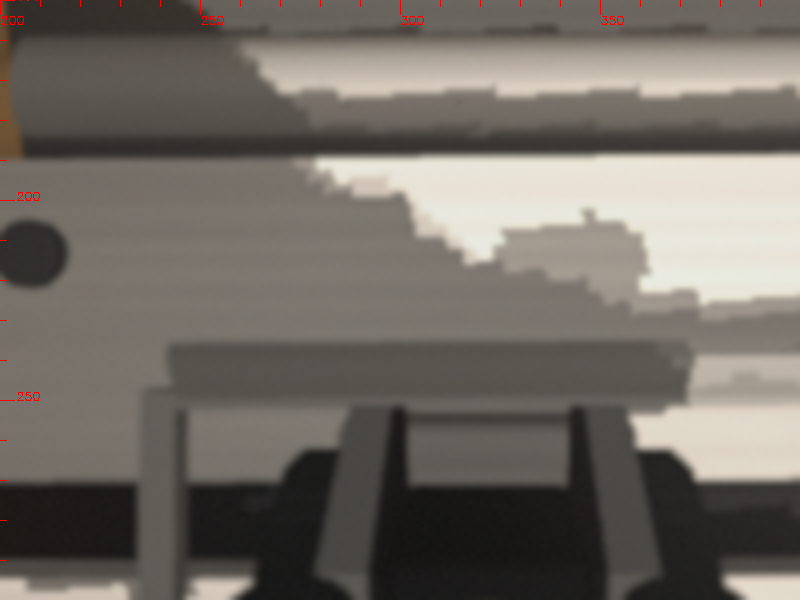

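jog_arm([
  [0,0,-0.08],
  [0,0,0],
], spin=[0,0])

```text
t: 26.65
ee_pos: [0.5519, 0.1925, 0.1003]
ee_rot: [[-0.995, 0.103, 0.002], [0.103, 0.995, 0.001], [-0.002, 0.001, -1.0]]
contact_force: [1.7, -1.3, 6.6]
opening: 0.0195
```

jog_arm([
  [0,0,0],
  [0,0,0],
  [0,0,0],
  [0,0,0],
  [0,0,0],
], spin=[0,0,0,0,0], fingers=0.6)

```text
t: 27.28
ee_pos: [0.5506, 0.1922, 0.0991]
ee_rot: [[-0.995, 0.103, -0.0], [0.103, 0.995, -0.0], [0.0, -0.0, -1.0]]
contact_force: [0.4, -0.1, 0.3]
opening: 0.0511
```

```bash
python3 go.py .5624 .2825 .1028;  python3 - <<'E'
from h import *
im=camera("wrist");crop(im,200,150,400,300,4,"w17")
im=camera("scene");crop(im,320,120,480,240,5,"s17")
E
```

```text
t 27.27 [0.5506 0.1922 0.0991] xang 3.0388 F [ 0.37 -0.13  0.27] tau [0.01 0.   0.  ] op 0.0511
toolshift cm [-0.24  9.1  -0.37]
```

View pics/w17.png

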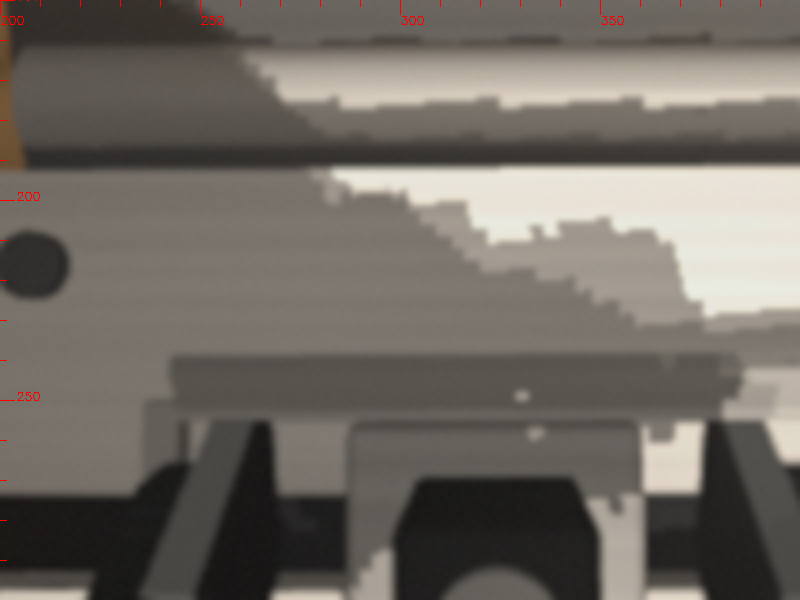

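View pics/s17.png

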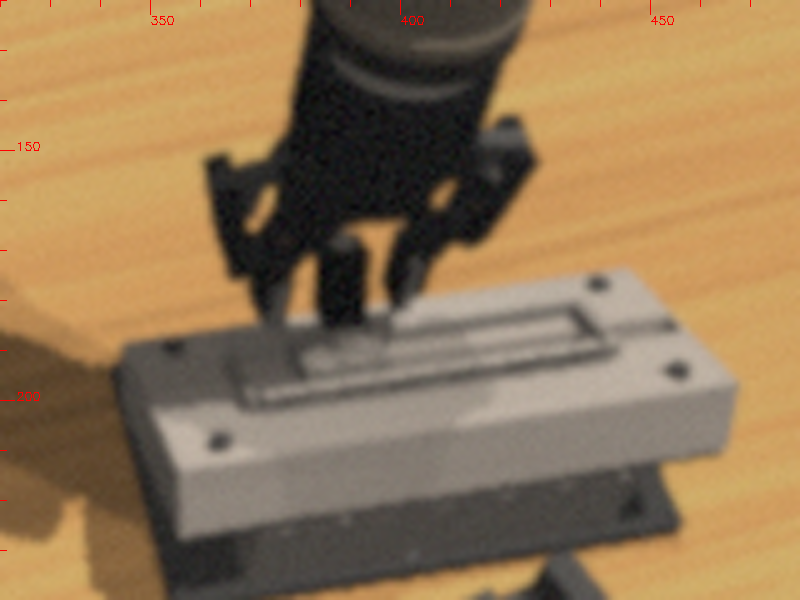

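jog_arm([
  [0,0,-1],
  [0,0,-2],
  [0,0,-3],
  [0,0,-4],
  [0,0,-4],
  [0,0,0],
  [0,0,0],
], spin=[0,0,0,0,0,0,0])

```text
t: 28.25
ee_pos: [0.5505, 0.192, 0.2392]
ee_rot: [[-0.995, 0.103, 0.0], [0.103, 0.995, -0.0], [-0.0, -0.0, -1.0]]
contact_force: [-0.1, 0.6, -0.1]
opening: 0.0511
```

```bash
cat > fin.py <<'E'
from fit import *
a=camera("wrist");pw=camera_params("wrist");b=camera("scene");c=camera("side")
cv2.imwrite("pics/fw.png",a);cv2.imwrite("pics/fs.png",b);cv2.imwrite("pics/fd.png",c)
L=np.array([.577,.2288,.08]); n=np.array([-np.sin(.419)*.995,np.sin(.419)*.1,np.cos(.419)]); lx=np.array([np.cos(.419)*.995,-np.cos(.419)*.1,np.sin(.419)]);ly=np.array([.0998,.995,0])
def crop2(im,p,x0,y0,x1,y1,s,name):
    crop(im,x0,y0,x1,y1,s,name+"r")
    q=im.copy();q=cv2.resize(q,None,fx=s,fy=s,interpolation=cv2.INTER_CUBIC)
    for h,col in((0,(0,255,0)),):
        O=L-.038*ly+n*h
        for z in(0,.014):
            r=proj(p,[O+sx*.015*lx+sy*.02*ly+n*z for sx,sy in((1,1),(1,-1),(-1,-1),(-1,1))]);cv2.polylines(q,[np.int32(r*s+s/2)],True,col,1)
        r=proj(p,[O+sx*.01*lx+sy*.01*ly+n*.066 for sx,sy in((1,1),(1,-1),(-1,-1),(-1,1))]);cv2.polylines(q,[np.int32(r*s+s/2)],True,col,1)
    cv2.imwrite("pics/"+name+".png",q[y0*s:y1*s,x0*s:x1*s])
crop2(a,pw,200,130,400,280,4,"fw1")
crop2(b,S,330,140,470,240,5,"fs1")
crop2(c,D,200,190,330,320,4,"fd1")
E
python3 fin.py
```

```text
(no output)
```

View pics/fw.png

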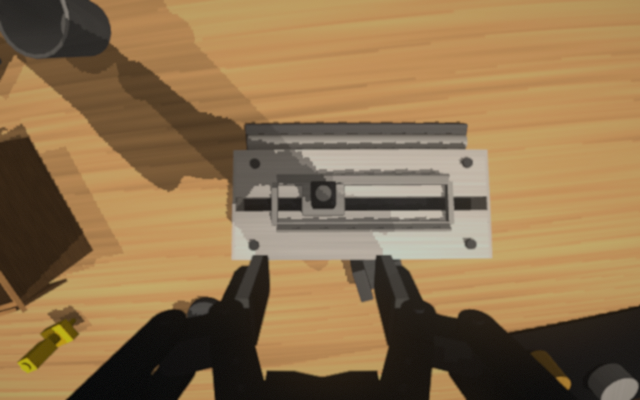

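View pics/fs1.png

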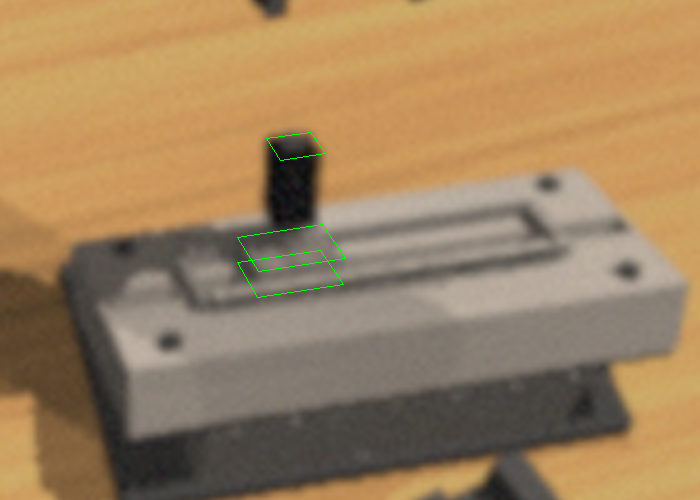

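View pics/fd1.png

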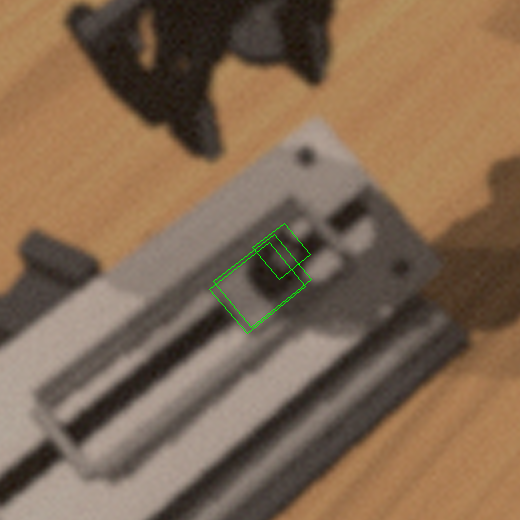

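View pics/fs1r.png

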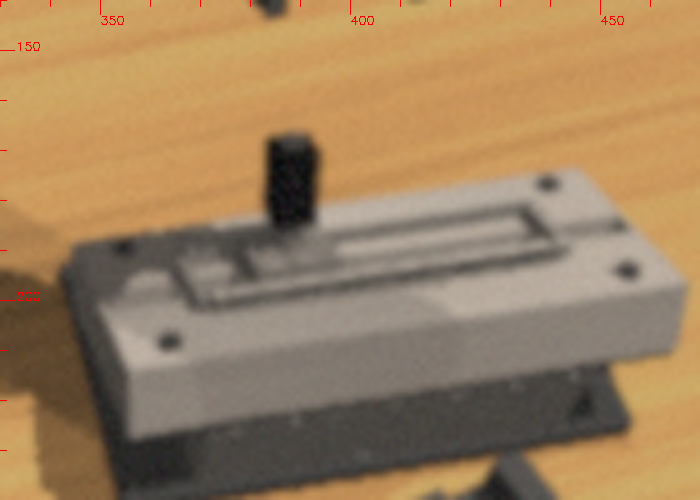

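View pics/fd1r.png

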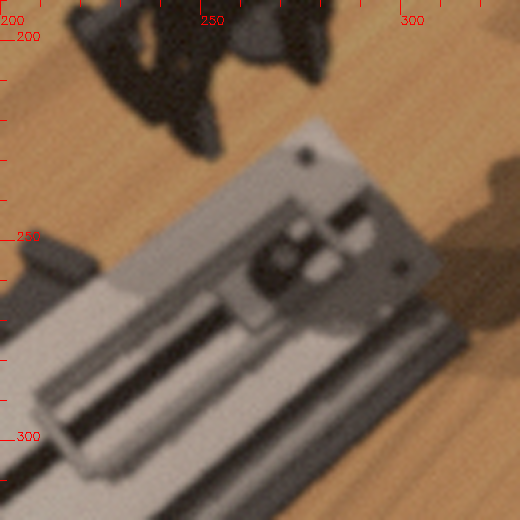

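View pics/fw1.png

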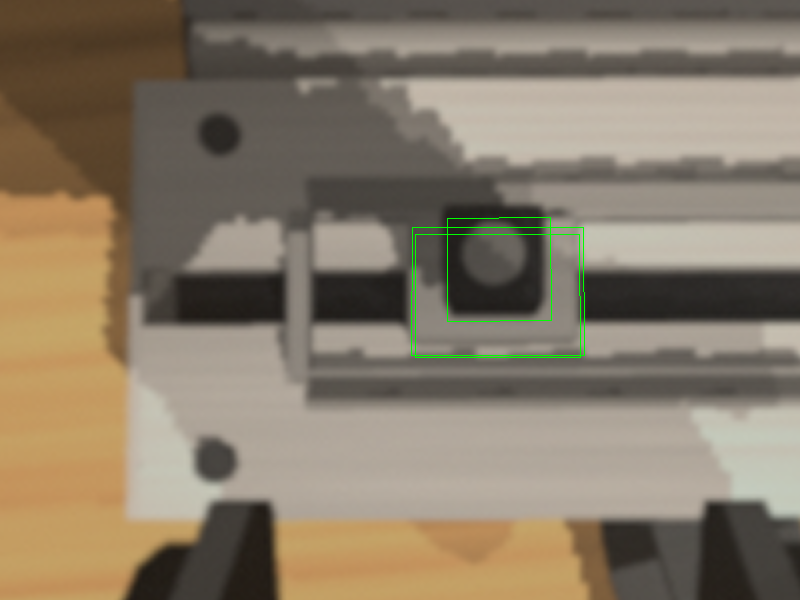

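```bash
python3 - <<'E'
from fit import *
pw=camera_params("wrist")
L=np.array([.577,.2288,.08]); n=np.array([-np.sin(.419)*.995,np.sin(.419)*.1,np.cos(.419)]); lx=np.array([np.cos(.419)*.995,-np.cos(.419)*.1,np.sin(.419)]);ly=np.array([.0998,.995,0])
for o in([(S,(388.5,168.3)),(D,(271,254.5)),(pw,(323.5,193.5))],[(S,(388.5,168.3)),(D,(271,254.5))],[(S,(388.5,168.3)),(pw,(323.5,193.5))]):
    X=tri(o)-L; print((np.array([X@lx,X@ly,X@n])*1e3).round(1))
print(telemetry.read_state()["t"])
E
```

```text
[ -3.7 -37.6  64.7]
[ -4.4 -37.   64.7]
[ -2.7 -38.   65.7]
28.4
```

View pics/fs.png

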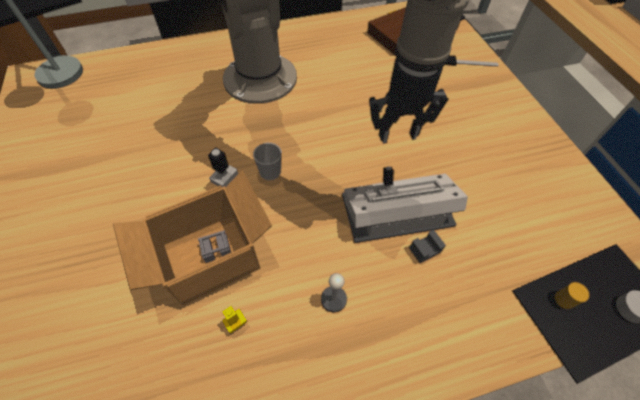

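```bash
python3 -c "
from station import manip
print(manip.job_done())"
```

```text
the job is handed in; nothing more can be done
None
```

The job is done and handed in at about 28 s of the 66 s allowed. The probe was last seen flat in the track, and its plunger should be in the notch.

- **Flaps:** I pushed both carton flaps outward well past upright (roughly 2.3–2.5 rad by geometry). They stayed there.
- **Probe:** I took the small black-handled probe from the nest. The larger black-handled one and the yellow one were left where they were.
- **Setting it down:** I set it in the track at lane y ≈ +52 mm. The tool could not tilt, so I let the probe turn in the grip until it matched the 24° slope.
- **Drag and release:** I dragged it towards the right-hand end without lifting it out. Near y ≈ −34 mm the drag force dropped, and near −39.5 mm the plunger met a wall. I backed off about 1 mm, pressed the shoe onto the floor (up to about 12 N), let go and retracted.

**Last checks**
- The probe did not pop up after release, which it should have done if the plunger were still on the bar. It stands upright to the track at y ≈ −38 mm, against the downslope wall.
- No bystander moved in the overview picture, and nothing was touching the gripper.

**Less certain**
- The plunger itself cannot be seen, so "in the notch" rests on the forces, a dark band in the slot that put the notch centre near −36.5 mm, and the probe staying down.
- The vertical force showed no clear change at the snap.
- The button's triangulated height above the track floor was 65–66 mm against the expected 69 mm. I put that down to calibration and pixel error, and an error on the low side argues against hovering.

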